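# Pack the game away in its screw-top tin

### The job

Pack the game away: put every game figure that is out on the tray into the blue tin, and only then close it: rest the lid on top of the tin's thread, away from the gaps, turn it back (anticlockwise from above) until its lugs drop into the gaps, and screw it forward (clockwise) until it stops. Also set the red score slider level with the brass pointer for the next game. Leave the other things on the tray where they are.

Things in the scene. Friction and masses are not known exactly. Their poses are not given: they have to be found in the camera images.
- tin: Blue round tin, fixed, open on top; origin: centre of underside; position and yaw vary. 140 mm across up to a shoulder at z = 88 mm, black foot 164 mm across. Inside 109 mm across, floor at z = 12 mm. A steel neck 117 mm across, tapering above z = 110 mm to a mouth 102 mm wide at 119 mm, carries at radii 58 to 67 mm a right-handed three-start lug thread: gap, land and red stop, every 120 degrees.
- gap0 (a point): Middle of thread gap 0, on its brass floor: at the tin's +x, 65 mm from its axis, z = 94 mm in the tin. The gap is 36 degrees wide. A lug of the lid that is turned back off a land falls about 12 mm into a gap; the red stop of the neighbouring start bounds the gap on its anticlockwise side.
- land0 (a point): Middle of the top of land 0, the steel ledge that runs 68 degrees clockwise from gap 0 (this point is at -52 degrees). Its top falls from z = 106 mm at the gap to 102.6 mm at the stop; it is 4 mm thick, and under it runs a groove 8 mm high whose floor falls from 94 to 90.6 mm. A dropped lug screws clockwise, down this groove. Lands 1 and 2: 120 and 240 degrees further on.
- stop0 (a point): Middle of the top (z = 111 mm in the tin) of red stop 0, 16 degrees wide, at the clockwise end of land 0 (-94 degrees). It blocks a lug turned clockwise, both on top of the land and in the groove, so that a lug resting on a land can only be turned back. Stops 1 and 2: 120 and 240 degrees further on.
- gap1 (a point): The same for the gap at +120 degrees.
- gap2 (a point): The same for the gap at +240 degrees.
- home0 (a point): Where the middle of a lug lies when it has been screwed from gap 0 up to its stop: 79 degrees clockwise of gap 0, 65 mm from the axis, z = 90 mm in the tin.
- home1 (a point): The same for gap 1.
- home2 (a point): The same for gap 2.
- lid: Blue screw lid, 144 mm across, about 180 g, at first right way up on the tray. Origin on its axis, level with the underside of its lugs (its lowest point), z up. Top plate from z = 31 to 36 mm. In the tin's frame its origin is about 104 mm up when the lugs rest on the lands, 94 mm when dropped into the gaps, 90.5 mm when screwed home. Any lug may go with any gap.
- lid_grip (a point): Top centre of the lid's wooden bar grip (z = 68 mm in the lid). The bar is 20 mm thick along the lid's x, 80 mm long along its y, and stands 32 mm above the plate.
- lug (a point): Underside of the lug at the lid's +x, 65 mm from its axis. Three such lugs, at 0, 120 and 240 degrees, stand inward from the skirt (radius 61 to 70 mm, 15 mm wide, 5 mm high); a yellow dot on the edge of the top plate marks each.
- piece0: Yellow plastic game figure (person shape), 60 mm tall, 35 g, at first standing; None if not out in this game. Origin at the centre of the foot, z up towards the head. 22 mm thick along its x all the way up; along y 32 mm at the legs (up to z = 20 mm), 26 mm at the body (to 42 mm) with thin look-only arms of 40 mm, and a round head 21 mm across on top.
- piece1: Green plastic game figure (person shape), 60 mm tall, 35 g, at first standing; None if not out in this game. Origin at the centre of the foot, z up towards the head. 22 mm thick along its x all the way up; along y 32 mm at the legs (up to z = 20 mm), 26 mm at the body (to 42 mm) with thin look-only arms of 40 mm, and a round head 21 mm across on top.
- piece2: Orange plastic game figure (person shape), 60 mm tall, 35 g, at first standing; None if not out in this game. Origin at the centre of the foot, z up towards the head. 22 mm thick along its x all the way up; along y 32 mm at the legs (up to z = 20 mm), 26 mm at the body (to 42 mm) with thin look-only arms of 40 mm, and a round head 21 mm across on top.
- piece3: White plastic game figure (person shape), 60 mm tall, 35 g, at first standing; None if not out in this game. Origin at the centre of the foot, z up towards the head. 22 mm thick along its x all the way up; along y 32 mm at the legs (up to z = 20 mm), 26 mm at the body (to 42 mm) with thin look-only arms of 40 mm, and a round head 21 mm across on top.
- piece4: Black plastic game figure (person shape), 60 mm tall, 35 g, at first standing; None if not out in this game. Origin at the centre of the foot, z up towards the head. 22 mm thick along its x all the way up; along y 32 mm at the legs (up to z = 20 mm), 26 mm at the body (to 42 mm) with thin look-only arms of 40 mm, and a round head 21 mm across on top.
- score_top (a point): Centre of the top of the red slider grip: a block 28 mm (track x) by 20 mm (track y, the way it slides) by 40 mm high, its top 54.5 mm above the tray, sliding along a dark wooden track (fixed, 40 x 170 mm, 14 mm high), whose y axis is parallel to the pointer's y. Travel 120 mm; about 1.5 N of friction, stays where left; it starts towards the track's -y end. Position and yaw of the track vary.
- pointer: Brass pointer: fixed block 16 x 16 mm, 22 mm high, with an arrow tip, beside the long side of the track that is farther from the robot, 33 mm from the track's middle line. Its y axis is parallel to the track; its origin (centre of the underside) gives the place along the track's y where the middle of the slider grip belongs.
- egg_cup: Bystander, loose: red ceramic egg cup, 65 mm tall, rim 52 mm across; origin at the centre of its underside.
- top: Bystander, loose: wooden spinning top, 62 mm tall, 68 mm across, standing on its handle; origin at the centre of its underside.
- puzzle: Bystander, loose: clear acrylic cube puzzle, a 60 mm cube; origin at the centre of its underside.
- deck: Bystander, loose: green card box, 66 x 94 mm, 22 mm high; origin at the centre of its underside.
- coasters: Bystander, loose: stack of cork coasters, 94 mm across, 24 mm high; origin at the centre of its underside.
There are look-alikes about, which are no part of the job. Several things have the shape of the piece3; the one meant has the colours described above.

How it is judged:
On the way, in this order (a step that is already met when the one before it is completed fails the run):
1. every game figure that is out lies in the tin (horizontal distance between each of piece0, piece1, piece2, piece3, piece4 and tin below 0.056 m and z of each of piece0, piece1, piece2, piece3, piece4 in the frame of tin below 0.085 m), for 0.2 s.
2. the lid rests level on top of the thread's lands, its lugs away from the gaps (horizontal distance between lid and tin below 0.005 m and angle between lid's own z axis and vertical below 0.07 rad and z of lid in the frame of tin between 0.1005 and 0.1085 m and horizontal distance between lug and gap0 above 0.016 m and horizontal distance between lug and gap1 above 0.016 m and horizontal distance between lug and gap2 above 0.016 m and contact force between lid and tin above 0.2 N), for 0.1 s.
3. the lid, turned back, has dropped into the thread (horizontal distance between lid and tin below 0.005 m and angle between lid's own z axis and vertical below 0.07 rad and z of lid in the frame of tin below 0.0965 m), for 0.1 s.
4. the lid is screwed forward to its stop (horizontal distance between lid and tin below 0.005 m and angle between lid's own z axis and vertical below 0.07 rad and z of lid in the frame of tin below 0.092 m and (horizontal distance between lug and home0 below 0.011 m or horizontal distance between lug and home1 below 0.011 m or horizontal distance between lug and home2 below 0.011 m)), for 0.2 s.
At the end, for the whole second after the job is handed in: Every figure that is out is in the tin; the lid is on it, level, centred within 5 mm, at rest and screwed forward to its stop (a lug within 11 mm of a home point, lid origin less than 92 mm above the tin's underside); the middle of the slider grip is within 5 mm of the pointer along the track (all of step 1 and all of step 4 and linear speed of lid below 0.02 m/s and y of score_top in the frame of pointer between -0.005 and 0.005 m); the robot touches nothing.
It fails at once if a bystander (egg cup, spinning top, cube puzzle, card box or coasters) is moved more than 40 mm or knocked over (distance of any of egg_cup, top, puzzle, deck, coasters from where it was at the start of the episode above 0.04 m or angle between any of egg_cup, top, puzzle, deck, coasters's own z axis and vertical above 0.6 rad).
Of piece0, piece1, piece2, piece3, piece4 only 3 to 5 are there at a start; the rules pass over those that are not, and their reading is None.
At some moment in a run one of piece0, piece1, piece2, piece3, piece4 may be knocked a few centimetres aside while the robot is not near it.
Once in a run the grip may slacken for a moment while it holds something.
It also fails if it takes over 210 s, if anything falls off the work surface, if the arm or the gripper's body presses on something with over 40 N, if the wrist force passes 120 N, or if a joint passes its speed limit or range.

### The arm

A 7-joint arm with a two-finger parallel gripper is mounted at the origin on the work surface. World frame = base frame: x ahead of the robot, y to its left, z up, the work surface at z = 0. Lengths are in m, angles in rad, forces in N, time in s.
With the tool pointing down it reaches from about 0.4 to 0.875 m from the base axis. Payload 19.3 kg.
Tool frame: the origin (TCP) lies between the finger pads; the fingertips stand 22 mm ahead of it and the grasp point (between the pads) lies 3 mm ahead of it; x points along the fingers, z is the direction in which the jaws open and shut, and the axes are right-handed (so a half turn about x gives the same grasp; the last joint's range is limited). The gripper opens to 85 mm and grips with 20 to 120 N. Pads are 22 mm wide; open, the fingers measure 114 mm over their backs; the gripper's body (76 mm by 85 mm) begins 54 mm behind the grasp point. The pads swing forward as they close: fully open they stand 13 mm farther back than shut.
Start: joints at [-1.385, 0.521, -0.036, 1.599, 0.021, 1.021, -0.113], TCP at [0.158, 0.605, 0.253] pointing down, gripper open.
Joint ranges: [-2.91, 2.91], [-0.3, 2.13], [-1.5, 1.42], [0.17, 2.43], [-1.26, 4.41], [0.16, 1.93], [-2.52, 2.52]. Speed limits (rad/s): [1.89, 1.89, 2.39, 2.39, 3.01, 3.01, 3.01].

### API

Orientations are given as a 3x3 rotation matrix whose columns are the frame's x, y, z axes.
In Python, from plant import * gives the robot as it stands.
- The arm moves only by the tool servo_tool, never from a script. Its argument "increments" is a list of rows, each an object of numbers: "x", "y", "z": the shift along the world's x, y, z scaled (see below); "rx", "ry", "rz": the turn, a rotation vector about the world's x, y, z scaled (see below); "fingers": the opening, from 0 (shut) to 1 (fully open). A call has 1 to 5 rows; each row shifts and turns the pose as measured when the row begins; what a row does not reach is not made up. The controller multiplies each number of a shift by 2.5 cm and each number of a turn by 2 pi rad. A row lasts 1/12 s, in which the tool goes at most 41.7 mm and 7.16 degrees, less where a joint would pass 70% of its speed; a pose out of reach is approached as far as the arm can. A call with a number of a shift or a turn outside -1 to 1 is refused whole. A call with a gripper value outside its range is refused whole. The fingers move at their own pace and stop on an object; "newtons" is the grip in N (left out, the last holds). Time passes only in rows, so rows that do not move let the fingers close. It gives the time, the measured TCP pose, the force and the opening at its end, in the units of the state.
- read_state(): the state, without advancing time (a new reading comes with each control period).
- snapshot(name): name is "scene" or "top"; returns a dict with "img" (384x512x3 uint8, red, green, blue), "fx", "fy", "cx", "cy" (pixels), "pose" (4x4, takes a point from camera to world coordinates). Camera axes: x right, y up, looking along -z (the intrinsics and any distortion apply to the point x, -y, -z); pixel columns grow to the right and rows downward; lengths in m; the calibration is good to about 2 mm. A picture is of the moment at which its call begins. There is no depth.
- finish_job(): hands the job in, once; it reports no verdict.
Trained networks look in a picture, given as the dict that the camera call returned (one of the last four; its "shot" number tells which), for a name from the list of things; names that differ only in an ending like _2 or _b are one class to them, and where a whole thing is asked for, a point or a joint stands for the part that bears it (a point fixed in the world has none). Each returns a list of dicts, best first, with "confidence" (0 to 1); they miss things now and then, are a little off and sometimes report something else, mostly with a low value. They report only what shows in the picture. A call takes as long as a camera call. They do not tell look-alikes from the thing itself.
- masks_of(label, picture): "mask" (384x512 bool, what is visible of it) and "bbox" ([left, top, right, bottom] in pixels, round what is visible of it).
- landmark_of(label, picture): "xy" ([column, row] in pixels: a listed point, or the origin of a listed thing).
The state is a dict: "time_s": time; "joint_pos": joint angles; "qd": joint speeds; "effort": joint torques, N m; "tcp_pos": TCP position; "ee_rot": TCP orientation; "ft_force": force on the tool from outside, world axes, zero at the start; "ft_torque": the same for the moment, N m; "finger_gap": opening from 0.0 (shut) to 1.0 (fully open).
Only numpy, scipy, OpenCV 4.12 (cv2) and the standard library are available. Lean on these libraries where they do the work, as an engineer would, in place of code of your own. Each camera call takes 0.05 s, during which the arm holds its last target. There are 200 camera calls.

## Working session

There is one attempt and no reset: what is moved stays moved. The work goes in short steps, Python scripts to look and compute and a tool call to move; the robot and the scene stay as the last step left them, time stands still between calls to the robot, and variables do not carry over. Pictures are saved under pics/ and viewed, about 12 in all and at most 16, crops included, and the job is handed in when it is done.

Besides the shell and the picture viewer there is one more tool, called after "Call:" by a JSON object that holds its "name" and its "arguments", one argument or row to a line. servo_tool: Moves the arm, as the interface text tells. Its arguments: {"type":"object","properties":{"increments":{"type":"array"},"newtons":{"type":"number"}},"required":["increments"]}

```bash
ls; mkdir -p pics; cat > h.py <<'E'
from plant import *
import numpy as np, cv2
def ray(p,uv):
    P=np.array(p["pose"]); d=np.array([(uv[0]-p["cx"])/p["fx"],-(uv[1]-p["cy"])/p["fy"],-1.])
    return P[:3,3],P[:3,:3]@d
def atz(p,uv,z):
    o,d=ray(p,uv); return (o+d*(z-o[2])/d[2]).round(4)
def proj(p,X):
    P=np.array(p["pose"]); c=P[:3,:3].T@(np.array(X,float)-P[:3,3])
    return np.array([p["cx"]+p["fx"]*c[0]/-c[2],p["cy"]-p["fy"]*c[1]/-c[2]]).round(1)
def save(p,n,crop=None,s=1):
    im=p["img"]
    if crop: im=im[crop[1]:crop[3],crop[0]:crop[2]]
    cv2.imwrite("pics/"+n,cv2.resize(im[:,:,::-1],None,fx=s,fy=s,interpolation=cv2.INTER_CUBIC))
E
python3 - <<'E'
from h import *
a=snapshot("top");b=snapshot("scene")
print({k:v for k,v in a.items() if k!='img'});print({k:v for k,v in b.items() if k!='img'})
for p,n in((a,"t0.png"),(b,"s0.png")):
    save(p,n,s=1.5)
    for l in "tin gap0 gap1 gap2 lid lid_grip lug piece0 piece1 piece2 piece3 piece4 score_top pointer".split():
        print(l,[(np.round(r["xy"]).tolist(),round(r["confidence"],2)) for r in landmark_of(l,p)][:5])
print(read_state())
E
```

```text
pics
{'fx': 434.26631973026144, 'fy': 434.26631973026144, 'cx': 255.33650358696494, 'cy': 184.5623993312495, 'pose': array([[-0.02818491,  0.99188467, -0.12397746,  0.42999111],
       [-0.99948982, -0.02982818, -0.01141808, -0.08544992],
       [-0.01502344,  0.12359239,  0.99221934,  1.14648429],
       [ 0.        ,  0.        ,  0.        ,  1.        ]]), 'shot': 1}
{'fx': 370.4592646684547, 'fy': 370.4592646684547, 'cx': 253.34516583223026, 'cy': 189.01536910553457, 'pose': array([[ 0.89977621, -0.26294065,  0.34823122,  0.89006869],
       [ 0.43627903,  0.55666488, -0.70695461, -0.69919651],
       [-0.00796098,  0.78802692,  0.61558931,  0.62118607],
       [ 0.        ,  0.        ,  0.        ,  1.        ]]), 'shot': 2}
tin [([221.0, 203.0], 0.84)]
gap0 [([240.0, 188.0], 0.82), ([194.0, 182.0], 0.68), ([229.0, 174.0], 0.17)]
gap1 [([240.0, 188.0], 0.82), ([194.0, 182.0], 0.68), ([229.0, 174.0], 0.17)]
gap2 [([240.0, 188.0], 0.82), ([194.0, 182.0], 0.68), ([229.0, 174.0], 0.17)]
lid [([327.0, 223.0], 0.95), ([358.0, 129.0], 0.26)]
lid_grip [([334.0, 225.0], 0.83)]
lug [([3
[... 2053 characters left out ...]
1128014 ]), 'qd': array([-4.54644140e-04, -3.91785336e-06, -8.47752897e-04, -9.56816646e-05,
        8.28242717e-04, -3.55625831e-03,  7.70521673e-04]), 'effort': array([ 2.87588773e-04, -9.26830602e+01,  1.97833546e+00, -3.70248950e+01,
        1.81237946e-02,  1.77994702e-03,  1.15133383e-05]), 'tcp_pos': array([0.15815553, 0.60463263, 0.25328151]), 'ee_rot': array([[ 1.26899239e-05, -9.67455650e-01,  2.53040638e-01],
       [-5.17866286e-05,  2.53040637e-01,  9.67455649e-01],
       [-9.99999999e-01, -2.53810601e-05, -4.68902000e-05]]), 'ft_force': array([ 1.16786398, -0.59985211,  0.54510288]), 'ft_torque': array([-0.04109175, -0.00670525, -0.03237657]), 'finger_gap': 1.0055295049419297}
```

View pics/t0.png

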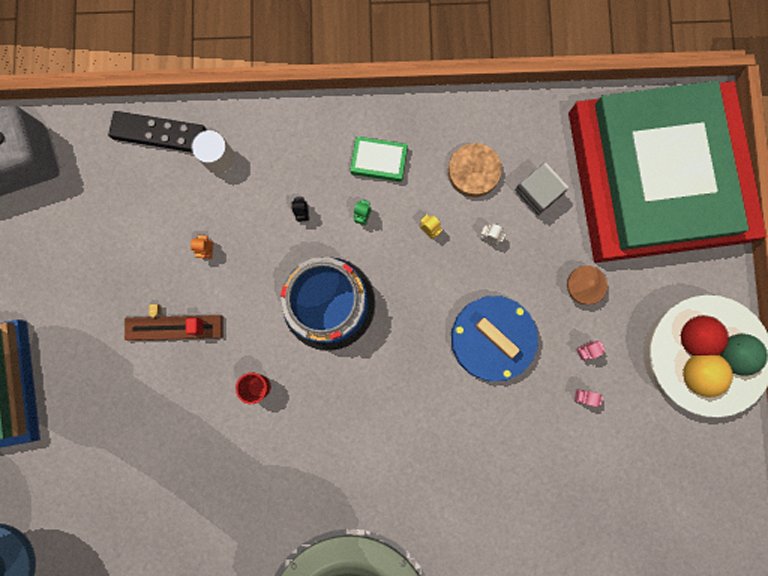

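View pics/s0.png

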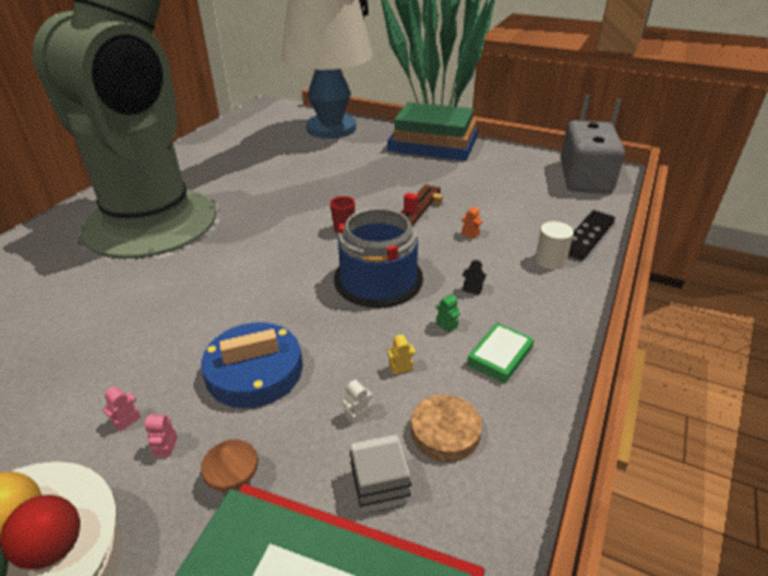

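The top picture shows all five figures out (1.5x px): black (300,209), green (362,211), yellow (431,225), white (492,233) and orange (202,247). The two pink ones are look-alikes. The tin is at (326,300), the lid at (496,340), and the slider at (193,325) with its pointer at (154,310). Next I measure the poses by fitting silhouettes and coloured marks.

```bash
cat > fit.py <<'E'
from h import *
from scipy.optimize import minimize
def Rz(a): c,s=np.cos(a),np.sin(a); return np.array([[c,-s,0],[s,c,0],[0,0,1]])
def box(x,y,z0,z1): return np.array([[i*x/2,j*y/2,k] for i in(-1,1) for j in(-1,1) for k in(z0,z1)])
t=np.linspace(0,2*np.pi,16)
HEAD=np.vstack([np.c_[0*t+s*.011,.0105*np.cos(t),.0495+.0105*np.sin(t)] for s in(-1,1)])
PARTS=[box(.022,.032,0,.02),box(.022,.026,.02,.042),box(.012,.040,.024,.038),HEAD]
S=4
def sil(p,x,y,yaw,org,parts=PARTS,n=48):
    m=np.zeros((n*S,n*S),np.uint8)
    for q in parts:
        X=q@Rz(yaw).T+[x,y,0]
        uv=np.array([proj2(p,v) for v in X])
        cv2.fillConvexPoly(m,cv2.convexHull(np.round(((uv-org+.5)*S)).astype(np.int32)),1)
    return cv2.resize(m.astype(np.float32),(n,n),interpolation=cv2.INTER_AREA)
def proj2(p,X):
    P=p["pose"]; c=P[:3,:3].T@(X-P[:3,3]); return np.array([p["cx"]+p["fx"]*c[0]/-c[2],p["cy"]-p["fy"]*c[1]/-c[2]])
COL=dict(yellow=(200,170,40),green=(30,140,50),orange=(220,100,20),white=(200,200,200),black=(20,20,20),pink=(230,110,140))
def figures(a,b,want=None):
    out={}
    def dets(p):
        r=[]
        for d in masks_of("piece0",p):
            m=d["mask"]; 
            if not 15<m.sum()<1500: continue
            e=cv2.erode(m.astype(np.uint8),np.ones((3,3)))>0
            c=np.median(p["img"][e if e.sum()>5 else m],0); v,u=np.nonzero(m)
            f=c/ max(c.max(),60)
            n=min(COL,key=lambda k:np.linalg.norm(f-np.array(COL[k])/max(max(COL[k]),60)) + (abs(c.max()-max(COL[k]))/150))
            r.append((n,m,np.array([u.mean(),v.mean()]),c,d["confidence"]))
        return r
    A,B=dets(a),dets(b)
    for n,m,uv,c,cf in A:
        g=atz(a,uv,.035)
        best=None
        for n2,m2,uv2,c2,cf2 in B:
            e=np.linalg.norm(proj(b,[g[0],g[1],.033])-uv2)
            if e<14 and (best is None or e<best[0]): best=(e,m2,uv2,n2)
        if best is None: print("nomatch",n,c,cf,g); continue
        views=[(a,m,uv),(b,best[1],best[2])]
        V=[]
        for p,mm,w in views:
            o=np.round(w).astype(int)-24; pad=np.pad(mm,40)
            V.append((p,pad[o[1]+40:o[1]+88,o[0]+40:o[0]+88].astype(np.float32),o))
        def cost(q):
            s=0
            for p,mm,o in V:
                k=sil(p,q[0],q[1],q[2],o); s+=1-np.minimum(k,mm).sum()/np.maximum(k,mm).sum()
            return s
        rs=[]
        for yaw in np.arange(0,np.pi,np.pi/12):
            r=minimize(lambda w:cost([w[0],w[1],yaw]),g[:2],method="Nelder-Mead",options=dict(initial_simplex=g[:2]+np.array([[0,0],[.008,0],[0,.008]]),maxiter=25))
            rs.append((r.fun,r.x,yaw))
        rs.sort(key=lambda r:r[0])
        print(n,best[3],c.astype(int),round(cf,2),"xy",rs[0][1].round(4),[(round(r[0],2),round(np.degrees(r[2]))) for r in rs[:4]])
E
python3 - <<'E'
from fit import *
a=snapshot("top");b=snapshot("scene")
figures(a,b)
hsv=cv2.cvtColor(a["img"],cv2.COLOR_RGB2HSV)
def blobs(lo,hi,roi,z,mn=3):
    m=cv2.inRange(hsv,lo,hi); k=np.zeros_like(m);k[roi[1]:roi[3],roi[0]:roi[2]]=1
    n,_,st,ce=cv2.connectedComponentsWithStats(m*k)
    return [(atz(a,c,z)[:2].tolist(),int(s[4])) for c,s in zip(ce[1:],st[1:]) if s[4]>=mn]
print("dots",blobs((22,120,120),(35,255,255),(295,190,365,260),.036))
print("bar",blobs((10,50,120),(21,255,255),(295,190,365,260),.068))
print("redstops",blobs((0,150,100),(8,255,255),(180,165,255,240),.111),blobs((172,150,100),(180,255,255),(180,165,255,240),.111))
print("brass",blobs((10,120,100),(30,255,255),(180,165,255,240),.094))
print("slider",blobs((0,150,100),(8,255,255),(75,195,160,235),.0545),blobs((172,150,100),(180,255,255),(75,195,160,235),.0545))
print("pointer",blobs((12,100,100),(30,255,255),(75,195,160,235),.02))
print("track",blobs((3,80,40),(15,220,140),(75,195,160,235),.014))
for l,z in(("lid_grip",.068),("score_top",.0545),("pointer",0),("gap0",.094)):
    for p in(a,b): print(l,[(atz(p,r["xy"],z)[:2],round(r["confidence"],2)) for r in landmark_of(l,p)])
save(a,"c1.png",(75,160,375,270),2.6)
E
```

```text
black black [23 23 22] 0.69 xy [0.695  0.0702] [(np.float64(0.29), 105), (np.float64(0.31), 90), (np.float64(0.38), 75), (np.float64(0.41), 120)]
yellow yellow [193 155  60] 0.58 xy [ 0.6573 -0.1582] [(np.float64(0.2), 135), (np.float64(0.24), 150), (np.float64(0.26), 120), (np.float64(0.31), 165)]
green green [ 61 145  76] 0.57 xy [ 0.6871 -0.039 ] [(np.float64(0.24), 60), (np.float64(0.25), 75), (np.float64(0.32), 45), (np.float64(0.37), 90)]
orange orange [172  87  41] 0.53 xy [0.6325 0.243 ] [(np.float64(0.25), 90), (np.float64(0.26), 75), (np.float64(0.31), 60), (np.float64(0.32), 105)]
pink pink [221 124 144] 0.48 xy [ 0.4346 -0.4231] [(np.float64(0.28), 15), (np.float64(0.29), 30), (np.float64(0.41), 45), (np.float64(0.42), 0)]
white white [187 175 162] 0.46 xy [ 0.64   -0.2655] [(np.float64(0.19), 150), (np.float64(0.2), 165), (np.float64(0.27), 135), (np.float64(0.3), 0)]
pink pink [220 124 143] 0.44 xy [ 0.3553 -0.4139] [(np.float64(0.2), 165), (np.float64(0.25), 150), (np.float64(0.26), 0), (np.float64(0.37), 135)]
dots [([0.5035, -0.3033], 14), ([0.4753, -0.1995], 15), ([
[... 564 characters left out ...]
5)]
score_top [(array([ 0.5056, -0.0237]), 0.69), (array([0.4917, 0.2505]), 0.59), (array([ 0.5085, -0.3034]), 0.25), (array([ 0.4533, -0.266 ]), 0.19)]
score_top [(array([0.5062, 0.2253]), 0.57), (array([ 0.5436, -0.3385]), 0.41), (array([ 0.7711, -0.2848]), 0.22), (array([0.5074, 0.1545]), 0.15)]
pointer [(array([ 0.5041, -0.0298]), 0.23)]
pointer [(array([0.5327, 0.3284]), 0.42), (array([ 0.7166, -0.3547]), 0.39)]
gap0 [(array([ 0.5593, -0.0358]), 0.85), (array([0.4643, 0.0291]), 0.75), (array([0.5739, 0.0794]), 0.57)]
gap0 [(array([ 0.5521, -0.0445]), 0.96), (array([0.4612, 0.0387]), 0.85), (array([ 0.7104, -0.137 ]), 0.7), (array([0.5715, 0.0749]), 0.67), (array([0.5845, 0.1749]), 0.2)]
```

View pics/c1.png

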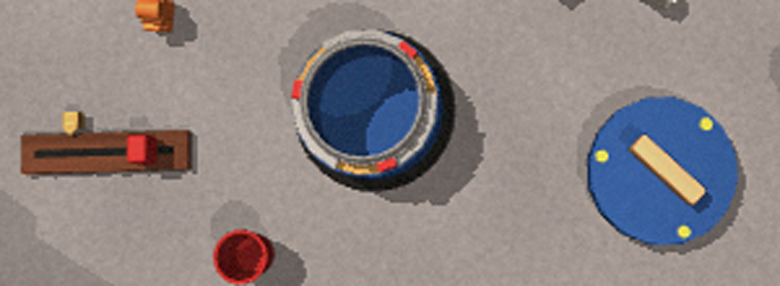

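The crop confirms the marks. The lid's lugs are at -45°, 75° and 195° about (0.4595,-0.2595). The tin is at (0.529,0.0255), with gaps at about 52°, 172° and -68°. Next I fit the track and pointer, and start moving towards the slider.

```bash
cat > track.py <<'E'
from fit import *
def go():
    a=snapshot("top");b=snapshot("scene")
    def fit(mask,p,x0,parts,fixyaw=None,n=90,z=.01):
        pass
    def m(p,lo,hi,c,r):
        h=cv2.inRange(cv2.cvtColor(p["img"],cv2.COLOR_RGB2HSV),lo,hi)>0
        k=np.zeros_like(h);u,v=np.round(c).astype(int);k[max(v-r,0):v+r,max(u-r,0):u+r]=1
        h=(h&k).astype(np.uint8);nn,l,st,ce=cv2.connectedComponentsWithStats(h);i=1+np.argmax(st[1:,4])
        return (l==i).astype(np.float32)
    def opt(views,parts,q0,n=90,yaw=None):
        V=[]
        for p,mm,c in views:
            o=np.round(c).astype(int)-n//2; V.append((p,np.pad(mm,n)[o[1]+n:o[1]+2*n,o[0]+n:o[0]+2*n],o))
        def cost(q):
            s=0
            for p,mm,o in V:
                k=sil(p,q[0],q[1],yaw if yaw is not None else q[2],o,parts,n); s+=1-np.minimum(k,mm).sum()/np.maximum(k,mm).sum()
            return s
        d=len(q0);sx=np.array(q0)+np.vstack([np.zeros(d),np.diag([.008,.008,.08][:d])])
        r=minimize(cost,q0,method="Nelder-Mead",options=dict(initial_simplex=sx,maxiter=150)); return r.x,r.fun
    t=np.array([.494,.3014,.007]);ca=proj(a,t)
    mt=m(a,(2,70,30),(16,255,160),ca,45)
    red=m(a,(0,150,90),(8,255,255),proj(a,[.494,.27,.05]),30)
    al=cv2.morphologyEx(np.maximum(mt,red*0),cv2.MORPH_CLOSE,np.ones((9,9)))
    x,f=opt([(a,al,ca)],[box(.04,.17,0,.014)],[.494,.30,0.]);print("track",x[:2].round(4),np.degrees(x[2]).round(1),round(f,2))
    yaw=x[2]
    tip=np.array([[-.008,.006,.011],[-.008,-.006,.011],[-.017,0,.022],[-.008,.006,.022],[-.008,-.006,.022]])
    P=[box(.016,.016,0,.022),tip]
    pt=[.528,.331,.011]
    ma=m(a,(14,90,60),(32,255,255),proj(a,pt),12);mb=m(b,(12,90,60),(32,255,255),proj(b,pt),12)
    res=[]
    for nm,v in(("both",[(a,ma,proj(a,pt)),(b,mb,proj(b,pt))]),("top",[(a,ma,proj(a,pt))])):
        px,f=opt(v,P,pt[:2],40,yaw);res.append(px);print("pointer",nm,px.round(4),round(f,2),ma.sum(),mb.sum())
    u,v=[np.mean(k) for k in np.nonzero(red)[::-1]]
    sx,f=opt([(a,red,np.array([u,v]))],[box(.028,.02,.0145,.0545)],atz(a,(u,v),.04)[:2],50,yaw);print("slider",sx.round(4),round(f,2))
    for px in res:
        d=sx-px;print("along",round(-np.sin(yaw)*d[0]+np.cos(yaw)*d[1],4),"across",round(np.cos(yaw)*d[0]+np.sin(yaw)*d[1],4))
if __name__=="__main__": go()
E
python3 track.py
```

```text
track [0.4946 0.3008] 0.2 0.05
pointer both [0.5269 0.3308] 0.35 66.0 52.0
pointer top [0.5275 0.3306] 0.12 66.0 52.0
slider [0.4963 0.2603] 0.39
along -0.0704 across -0.0308
along -0.0702 across -0.0314
```

Call:
{"name": "servo_tool", "arguments": {
  "increments": [
    {"x":1,"y":-1,"fingers":0.6},
    {"x":1,"y":-1,"fingers":0.6},
    {"x":1,"y":-1,"fingers":0.6},
    {"x":1,"y":-1,"fingers":0.6},
    {"x":1,"y":-1,"fingers":0.6}
  ]
}}

```text
validation failed for argument at $.in...
```

Call:
{"name": "servo_tool", "arguments": {
  "increments": [
    {"x":1.0,"y":-1.0,"z":0.0,"rx":0.0,"ry":0.0,"rz":0.02,"fingers":0.6}
  ]
}}

```text
time_s: 2.28
tcp_pos: [0.1778, 0.5829, 0.2529]
ee_rot: [[-0.003, -0.992, 0.128], [0.002, 0.128, 0.992], [-1.0, 0.003, 0.001]]
ft_force: [-0.2, -0.5, 0.4]
finger_gap: 0.884
```

Call:
{"name": "servo_tool", "arguments": {
  "increments": [
    {"x":1,"y":-1,"z":0,"rx":0,"ry":0,"rz":0.02,"fingers":0.6},
    {"x":1,"y":-1,"z":0,"rx":0,"ry":0,"rz":0,"fingers":0.6},
    {"x":1,"y":-1,"z":0,"rx":0,"ry":0,"rz":0,"fingers":0.6},
    {"x":1,"y":-1,"z":0,"rx":0,"ry":0,"rz":0,"fingers":0.6},
    {"x":1,"y":-1,"z":0,"rx":0,"ry":0,"rz":0,"fingers":0.6}
  ]
}}

```text
time_s: 2.7
tcp_pos: [0.3047, 0.4534, 0.2524]
ee_rot: [[-0.003, -1.0, -0.015], [0.002, -0.015, 1.0], [-1.0, 0.003, 0.002]]
ft_force: [0.6, 1.8, 1.6]
finger_gap: 0.601
```

Call:
{"name": "servo_tool", "arguments": {
  "increments": [
    {"x":1,"y":-1,"z":0,"rx":0,"ry":0,"rz":0,"fingers":0.6},
    {"x":1,"y":-1,"z":0,"rx":0,"ry":0,"rz":0,"fingers":0.6},
    {"x":1,"y":-1,"z":0,"rx":0,"ry":0,"rz":0,"fingers":0.6},
    {"x":1,"y":-1,"z":0,"rx":0,"ry":0,"rz":0,"fingers":0.6},
    {"x":1,"y":-1,"z":0,"rx":0,"ry":0,"rz":0,"fingers":0.6}
  ]
}}

```text
time_s: 3.12
tcp_pos: [0.4349, 0.3212, 0.2535]
ee_rot: [[-0.002, -1.0, -0.016], [0.004, -0.016, 1.0], [-1.0, 0.002, 0.004]]
ft_force: [0.7, 1.0, -0.1]
finger_gap: 0.599
```

Call:
{"name": "servo_tool", "arguments": {
  "increments": [
    {"x":0.8,"y":-0.9,"z":0,"rx":0,"ry":0,"rz":0,"fingers":0.6},
    {"x":0.8,"y":-0.9,"z":-0.5,"rx":0,"ry":0,"rz":0,"fingers":0.6},
    {"x":0.7,"y":-0.8,"z":-1,"rx":0,"ry":0,"rz":0,"fingers":0.6},
    {"x":0,"y":0,"z":-1,"rx":0,"ry":0,"rz":0,"fingers":0.6},
    {"x":0,"y":0,"z":-1,"rx":0,"ry":0,"rz":0,"fingers":0.6}
  ]
}}

```text
time_s: 3.53
tcp_pos: [0.5032, 0.246, 0.1691]
ee_rot: [[0.01, -1.0, -0.005], [0.007, -0.005, 1.0], [-1.0, -0.01, 0.007]]
ft_force: [0.3, 0.8, -1.2]
finger_gap: 0.601
```

Call:
{"name": "servo_tool", "arguments": {
  "increments": [
    {"x":0,"y":0,"z":-1,"rx":0,"ry":0,"rz":0,"fingers":0.6},
    {"x":0,"y":0,"z":0,"rx":0,"ry":0,"rz":0,"fingers":0.6}
  ]
}}

```text
time_s: 3.7
tcp_pos: [0.5025, 0.2437, 0.1395]
ee_rot: [[0.007, -1.0, -0.003], [0.005, -0.003, 1.0], [-1.0, -0.007, 0.005]]
ft_force: [-1.8, 0.1, -0.1]
finger_gap: 0.601
```

Call:
{"name": "servo_tool", "arguments": {
  "increments": [
    {"x":-0.32,"y":0.38,"z":-1,"rx":0,"ry":0,"rz":0,"fingers":0.6},
    {"x":0,"y":0,"z":-1,"rx":0,"ry":0,"rz":0,"fingers":0.6},
    {"x":0,"y":0,"z":-0.8,"rx":0,"ry":0,"rz":0,"fingers":0.6},
    {"x":0,"y":0,"z":-0.6,"rx":0,"ry":0,"rz":0,"fingers":0.6},
    {"x":0,"y":0,"z":0,"rx":0,"ry":0,"rz":0,"fingers":0.6}
  ]
}}

```text
time_s: 4.12
tcp_pos: [0.4961, 0.2552, 0.0562]
ee_rot: [[0.01, -1.0, -0.003], [0.007, -0.003, 1.0], [-1.0, -0.01, 0.007]]
ft_force: [-0.7, -0.0, -0.8]
finger_gap: 0.597
```

Call:
{"name": "servo_tool", "arguments": {
  "increments": [
    {"x":0,"y":0,"z":0,"rx":0,"ry":0,"rz":0,"fingers":0.0},
    {"x":0,"y":0,"z":0,"rx":0,"ry":0,"rz":0,"fingers":0.0},
    {"x":0,"y":0,"z":0,"rx":0,"ry":0,"rz":0,"fingers":0.0},
    {"x":0,"y":0,"z":0,"rx":0,"ry":0,"rz":0,"fingers":0.0},
    {"x":0,"y":0,"z":0,"rx":0,"ry":0,"rz":0,"fingers":0.0}
  ],
  "newtons": 30
}}

```text
time_s: 4.53
tcp_pos: [0.4969, 0.2556, 0.0596]
ee_rot: [[0.011, -1.0, -0.003], [0.007, -0.003, 1.0], [-1.0, -0.011, 0.007]]
ft_force: [5.8, 0.4, -28.1]
finger_gap: 0.225
```

Call:
{"name": "servo_tool", "arguments": {
  "increments": [
    {"x":0,"y":0.7,"z":0,"rx":0,"ry":0,"rz":0,"fingers":0.0},
    {"x":0,"y":0.7,"z":0,"rx":0,"ry":0,"rz":0,"fingers":0.0},
    {"x":0,"y":0.7,"z":0,"rx":0,"ry":0,"rz":0,"fingers":0.0},
    {"x":0,"y":0.6,"z":0,"rx":0,"ry":0,"rz":0,"fingers":0.0},
    {"x":0,"y":0,"z":0,"rx":0,"ry":0,"rz":0,"fingers":0.0}
  ]
}}

```text
time_s: 4.95
tcp_pos: [0.4969, 0.3236, 0.0596]
ee_rot: [[0.01, -1.0, 0.0], [0.003, 0.0, 1.0], [-1.0, -0.01, 0.003]]
ft_force: [6.1, 2.1, -18.9]
finger_gap: 0.222
```

Call:
{"name": "servo_tool", "arguments": {
  "increments": [
    {"x":0,"y":0.3,"z":0,"rx":0,"ry":0,"rz":0,"fingers":0.0},
    {"x":0,"y":0,"z":0,"rx":0,"ry":0,"rz":0,"fingers":0.0}
  ]
}}

```text
time_s: 5.12
tcp_pos: [0.4968, 0.3336, 0.0596]
ee_rot: [[0.011, -1.0, -0.001], [0.004, -0.001, 1.0], [-1.0, -0.011, 0.004]]
ft_force: [4.9, 1.9, -19.0]
finger_gap: 0.224
```

Call:
{"name": "servo_tool", "arguments": {
  "increments": [
    {"x":0,"y":0,"z":0,"rx":0,"ry":0,"rz":0,"fingers":0.6},
    {"x":0,"y":0,"z":0,"rx":0,"ry":0,"rz":0,"fingers":0.6},
    {"x":0,"y":0,"z":0,"rx":0,"ry":0,"rz":0,"fingers":0.6}
  ]
}}

```text
time_s: 5.37
tcp_pos: [0.4973, 0.3373, 0.0617]
ee_rot: [[0.013, -1.0, -0.003], [0.007, -0.003, 1.0], [-1.0, -0.014, 0.007]]
ft_force: [0.3, 0.8, 0.5]
finger_gap: 0.599
```

Call:
{"name": "servo_tool", "arguments": {
  "increments": [
    {"x":0,"y":0,"z":1,"rx":0,"ry":0,"rz":0,"fingers":0.6},
    {"x":0,"y":0,"z":1,"rx":0,"ry":0,"rz":0,"fingers":0.6},
    {"x":0.5,"y":0,"z":1,"rx":0,"ry":0,"rz":0,"fingers":0.6},
    {"x":1,"y":-0.7,"z":1,"rx":0,"ry":0,"rz":0,"fingers":0.6},
    {"x":1,"y":-0.7,"z":1,"rx":0,"ry":0,"rz":0,"fingers":0.6}
  ]
}}

```text
time_s: 5.78
tcp_pos: [0.5543, 0.3069, 0.1903]
ee_rot: [[0.007, -1.0, -0.013], [0.008, -0.013, 1.0], [-1.0, -0.007, 0.008]]
ft_force: [-0.1, 0.0, 0.2]
finger_gap: 0.6
```

Call:
{"name": "servo_tool", "arguments": {
  "increments": [
    {"x":1,"y":-0.8,"z":0,"rx":0,"ry":0,"rz":0,"fingers":0.6},
    {"x":1,"y":-0.8,"z":0,"rx":0,"ry":0,"rz":0,"fingers":0.6},
    {"x":0.6,"y":-0.6,"z":0,"rx":0,"ry":0,"rz":-0.01,"fingers":0.6},
    {"x":0,"y":0,"z":-1,"rx":0,"ry":0,"rz":0,"fingers":0.6},
    {"x":0,"y":0,"z":-1,"rx":0,"ry":0,"rz":0,"fingers":0.6}
  ]
}}

```text
time_s: 6.2
tcp_pos: [0.6328, 0.2471, 0.1569]
ee_rot: [[0.032, -0.998, 0.058], [0.018, 0.059, 0.998], [-0.999, -0.031, 0.02]]
ft_force: [0.6, 0.6, -1.2]
finger_gap: 0.603
```

```bash
python3 - <<'E'
from h import *
a=snapshot("top");b=snapshot("scene")
for p,n in((a,"a"),(b,"b")):
    c=proj(p,[.51,.33,.03]).astype(int);print(c)
    k=p["img"][c[1]-20:c[1]+20,c[0]-30:c[0]+30]
    cv2.imwrite(f"pics/sl_{n}.png",cv2.resize(k[:,:,::-1],None,fx=10,fy=10,interpolation=cv2.INTER_CUBIC))
x=np.hstack([cv2.imread("pics/sl_a.png"),]);y=cv2.imread("pics/sl_b.png")
cv2.imwrite("pics/sl.png",cv2.resize(np.vstack([x,y]),None,fx=.75,fy=.75))
hsv=cv2.cvtColor(a["img"],cv2.COLOR_RGB2HSV);m=cv2.inRange(hsv,(0,150,90),(8,255,255))
n,_,st,ce=cv2.connectedComponentsWithStats(m)
print([(atz(a,q,.0545),atz(a,q,.045),s[4],s[:4]) for q,s in zip(ce[1:],st[1:]) if s[4]>20 and q[0]<150])
print(proj(a,[.4945,.331,.0545]),proj(a,[.4945,.321,.0545]),proj(a,[.4945,.341,.0545]))
E
```

```text
[100 212]
[287 126]
[]
[ 96.2 217.6] [100.2 217.5] [ 92.3 217.7]
```

View pics/sl.png

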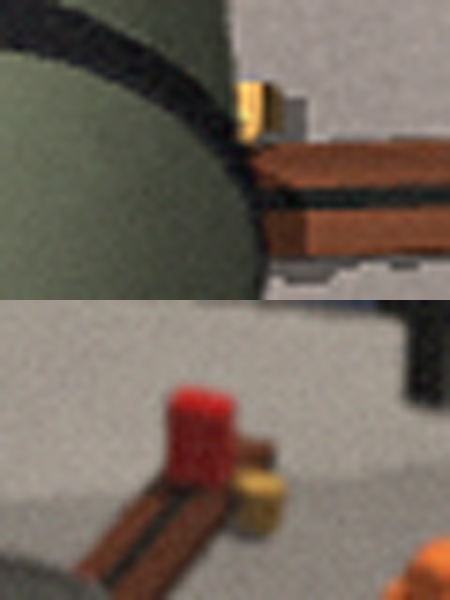

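The top view has the arm over the slider. The scene view shows the red grip beside the pointer (zoomed px 200,440 and 260,500), so I will measure it again later. Now the orange figure.

Call:
{"name": "servo_tool", "arguments": {
  "increments": [
    {"x":0,"y":-0.1,"z":-1,"rx":-0.002,"ry":0.004,"rz":0,"fingers":0.6},
    {"x":0,"y":0,"z":-1,"rx":0,"ry":0,"rz":0,"fingers":0.6},
    {"x":0,"y":0,"z":-1,"rx":0,"ry":0,"rz":0,"fingers":0.6},
    {"x":0,"y":0,"z":-0.7,"rx":0,"ry":0,"rz":0,"fingers":0.6},
    {"x":0,"y":0,"z":0,"rx":0,"ry":0,"rz":0,"fingers":0.6}
  ]
}}

```text
time_s: 6.72
tcp_pos: [0.6318, 0.2481, 0.0665]
ee_rot: [[0.005, -0.998, 0.055], [0.007, 0.055, 0.998], [-1.0, -0.005, 0.007]]
ft_force: [-0.2, 0.7, 0.0]
finger_gap: 0.598
```

Call:
{"name": "servo_tool", "arguments": {
  "increments": [
    {"x":0,"y":-0.2,"z":-0.8,"rx":0,"ry":0,"rz":0,"fingers":0.6},
    {"x":0,"y":0,"z":0,"rx":0,"ry":0,"rz":0,"fingers":0.6}
  ]
}}

```text
time_s: 6.88
tcp_pos: [0.6324, 0.2447, 0.0493]
ee_rot: [[0.007, -0.999, 0.053], [0.008, 0.053, 0.999], [-1.0, -0.006, 0.009]]
ft_force: [-1.1, -0.3, -1.1]
finger_gap: 0.603
```

Call:
{"name": "servo_tool", "arguments": {
  "increments": [
    {"x":0,"y":0,"z":0,"rx":0,"ry":0,"rz":0,"fingers":0.0},
    {"x":0,"y":0,"z":0,"rx":0,"ry":0,"rz":0,"fingers":0.0},
    {"x":0,"y":0,"z":0,"rx":0,"ry":0,"rz":0,"fingers":0.0},
    {"x":0,"y":0,"z":0,"rx":0,"ry":0,"rz":0,"fingers":0.0},
    {"x":0,"y":0,"z":0,"rx":0,"ry":0,"rz":0,"fingers":0.0}
  ],
  "newtons": 30
}}

```text
time_s: 7.3
tcp_pos: [0.6351, 0.2478, 0.0581]
ee_rot: [[0.014, -0.999, 0.052], [0.012, 0.052, 0.999], [-1.0, -0.013, 0.013]]
ft_force: [0.0, 0.7, -0.9]
finger_gap: 0.25
```

Call:
{"name": "servo_tool", "arguments": {
  "increments": [
    {"x":0,"y":0,"z":1,"rx":0,"ry":0,"rz":0,"fingers":0.0},
    {"x":0,"y":0,"z":1,"rx":0,"ry":0,"rz":0,"fingers":0.0},
    {"x":0,"y":0,"z":1,"rx":0,"ry":0,"rz":0,"fingers":0.0},
    {"x":0,"y":0,"z":1,"rx":0,"ry":0,"rz":0,"fingers":0.0},
    {"x":0,"y":0,"z":1,"rx":0,"ry":0,"rz":0,"fingers":0.0}
  ]
}}

```text
time_s: 7.72
tcp_pos: [0.6321, 0.2472, 0.1847]
ee_rot: [[0.007, -0.999, 0.051], [0.01, 0.051, 0.999], [-1.0, -0.006, 0.01]]
ft_force: [0.5, 0.1, -1.0]
finger_gap: 0.253
```

Call:
{"name": "servo_tool", "arguments": {
  "increments": [
    {"x":-0.4,"y":-1,"z":0.1,"rx":0,"ry":0,"rz":0,"fingers":0.0},
    {"x":-0.5,"y":-1,"z":0.1,"rx":0,"ry":0,"rz":0,"fingers":0.0},
    {"x":-0.5,"y":-1,"z":0,"rx":0,"ry":0,"rz":0,"fingers":0.0},
    {"x":-0.5,"y":-1,"z":0,"rx":0,"ry":0,"rz":0,"fingers":0.0},
    {"x":-0.5,"y":-1,"z":0,"rx":0,"ry":0,"rz":0,"fingers":0.0}
  ]
}}

```text
time_s: 8.13
tcp_pos: [0.5729, 0.1259, 0.1993]
ee_rot: [[0.02, -0.999, 0.043], [0.018, 0.044, 0.999], [-1.0, -0.019, 0.019]]
ft_force: [1.4, -1.1, -0.6]
finger_gap: 0.253
```

Call:
{"name": "servo_tool", "arguments": {
  "increments": [
    {"x":-0.5,"y":-1,"z":0,"rx":0,"ry":0,"rz":0,"fingers":0.0},
    {"x":-0.5,"y":-1,"z":0,"rx":0,"ry":0,"rz":0,"fingers":0.0},
    {"x":-0.5,"y":-0.6,"z":0,"rx":0,"ry":0,"rz":0,"fingers":0.0},
    {"x":-0.4,"y":-0.4,"z":0,"rx":0,"ry":0,"rz":0,"fingers":0.0},
    {"x":0,"y":0,"z":0,"rx":0,"ry":0,"rz":0,"fingers":0.0}
  ]
}}

```text
time_s: 8.55
tcp_pos: [0.521, 0.0418, 0.2025]
ee_rot: [[0.023, -0.999, 0.049], [0.016, 0.05, 0.999], [-1.0, -0.022, 0.018]]
ft_force: [0.8, -0.3, -0.4]
finger_gap: 0.252
```

Call:
{"name": "servo_tool", "arguments": {
  "increments": [
    {"x":0,"y":-0.5,"z":-1,"rx":-0.002,"ry":0.003,"rz":0,"fingers":0.0},
    {"x":0,"y":0,"z":-1,"rx":0,"ry":0,"rz":0,"fingers":0.0},
    {"x":0,"y":0,"z":-0.4,"rx":0,"ry":0,"rz":0,"fingers":0.0},
    {"x":0,"y":0,"z":0,"rx":0,"ry":0,"rz":0,"fingers":0.0}
  ]
}}

```text
time_s: 8.88
tcp_pos: [0.523, 0.0294, 0.1441]
ee_rot: [[0.01, -0.999, 0.05], [0.005, 0.05, 0.999], [-1.0, -0.01, 0.006]]
ft_force: [-0.6, -0.2, -0.1]
finger_gap: 0.25
```

Call:
{"name": "servo_tool", "arguments": {
  "increments": [
    {"x":0,"y":0,"z":0,"rx":0,"ry":0,"rz":0,"fingers":0.5},
    {"x":0,"y":0,"z":0,"rx":0,"ry":0,"rz":0,"fingers":0.5},
    {"x":0,"y":0,"z":0.5,"rx":0,"ry":0,"rz":0,"fingers":0.5},
    {"x":0,"y":0,"z":1,"rx":0,"ry":0,"rz":0,"fingers":0.5},
    {"x":0.5,"y":0,"z":1,"rx":0,"ry":0,"rz":0,"fingers":0.5}
  ]
}}

```text
time_s: 9.3
tcp_pos: [0.5335, 0.0313, 0.2081]
ee_rot: [[0.004, -0.999, 0.048], [0.005, 0.048, 0.999], [-1.0, -0.004, 0.005]]
ft_force: [0.9, 0.5, 0.2]
finger_gap: 0.501
```

Call:
{"name": "servo_tool", "arguments": {
  "increments": [
    {"x":1,"y":0.2,"z":0,"rx":0,"ry":0,"rz":0,"fingers":0.5},
    {"x":1,"y":0.2,"z":0,"rx":0,"ry":0,"rz":0,"fingers":0.5},
    {"x":1,"y":0.2,"z":0,"rx":0,"ry":0,"rz":0.01,"fingers":0.5},
    {"x":1,"y":0.2,"z":0,"rx":0,"ry":0,"rz":0.01,"fingers":0.6},
    {"x":1,"y":0.2,"z":0,"rx":0,"ry":0,"rz":0.01,"fingers":0.6}
  ]
}}

```text
time_s: 9.72
tcp_pos: [0.6652, 0.0587, 0.2229]
ee_rot: [[0.018, -0.989, -0.146], [0.011, -0.146, 0.989], [-1.0, -0.02, 0.008]]
ft_force: [0.1, 0.1, 0.3]
finger_gap: 0.599
```

```bash
python3 - <<'E'
from fit import *
a=snapshot("top");b=snapshot("scene")
figures(a,b)
hsv=cv2.cvtColor(a["img"],cv2.COLOR_RGB2HSV)
n,_,st,ce=cv2.connectedComponentsWithStats(cv2.inRange(hsv,(0,150,90),(8,255,255)))
print("red",[(atz(a,q,.0545),s.tolist()) for q,s in zip(ce[1:],st[1:]) if s[4]>20 and q[0]<150])
save(a,"t2.png",(60,120,380,290),2.4)
E
```

```text
white white [216 201 185] 0.71 xy [ 0.64   -0.2655] [(np.float64(0.16), 150), (np.float64(0.2), 165), (np.float64(0.25), 135), (np.float64(0.32), 120)]
yellow yellow [221 178  70] 0.58 xy [ 0.6578 -0.1586] [(np.float64(0.25), 135), (np.float64(0.29), 150), (np.float64(0.29), 120), (np.float64(0.33), 165)]
green green [ 64 152  80] 0.5 xy [ 0.6862 -0.0385] [(np.float64(0.21), 75), (np.float64(0.21), 60), (np.float64(0.31), 45), (np.float64(0.34), 90)]
pink pink [237 140 162] 0.45 xy [ 0.4352 -0.4219] [(np.float64(0.38), 15), (np.float64(0.38), 30), (np.float64(0.44), 45), (np.float64(0.45), 0)]
red [(array([0.4935, 0.329 , 0.0545]), [91, 212, 14, 14, 132])]
```

View pics/t2.png

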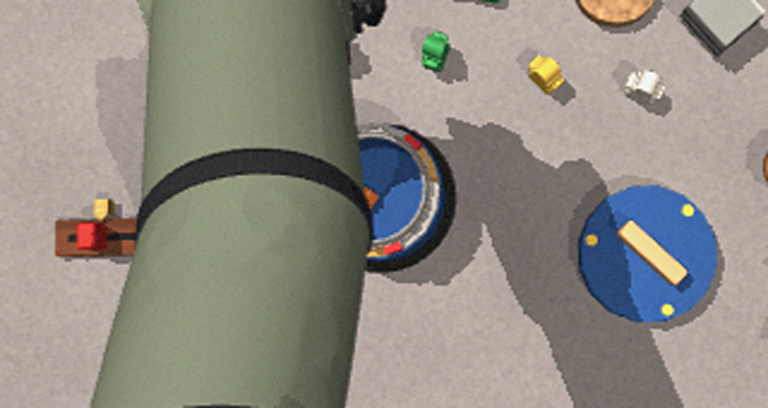

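The orange figure is in the tin (zoomed px 372,198). The slider is at about the pointer, possibly 3-4 mm past it, and I will correct that later. Next is black.

Call:
{"name": "servo_tool", "arguments": {
  "increments": [
    {"x":0.6,"y":0.2,"z":-1,"rx":-0.001,"ry":0.003,"rz":0,"fingers":0.6},
    {"x":0.3,"y":0.1,"z":-1,"rx":0,"ry":0,"rz":0,"fingers":0.6},
    {"x":0,"y":0,"z":-1,"rx":0,"ry":0,"rz":0,"fingers":0.6},
    {"x":0,"y":0,"z":-1,"rx":0,"ry":0,"rz":0,"fingers":0.6},
    {"x":0,"y":0,"z":-0.5,"rx":0,"ry":0,"rz":0,"fingers":0.6}
  ]
}}

```text
time_s: 10.33
tcp_pos: [0.6865, 0.0659, 0.1138]
ee_rot: [[0.006, -0.99, -0.138], [0.005, -0.138, 0.99], [-1.0, -0.007, 0.004]]
ft_force: [0.1, -0.1, -0.2]
finger_gap: 0.599
```

Call:
{"name": "servo_tool", "arguments": {
  "increments": [
    {"x":0.34,"y":0.2,"z":-1,"rx":0,"ry":0,"rz":0,"fingers":0.6},
    {"x":0,"y":0,"z":-1,"rx":0,"ry":0,"rz":0,"fingers":0.6},
    {"x":0,"y":0,"z":-0.7,"rx":0,"ry":0,"rz":0,"fingers":0.6},
    {"x":0,"y":0,"z":0,"rx":0,"ry":0,"rz":0,"fingers":0.6}
  ]
}}

```text
time_s: 10.67
tcp_pos: [0.6932, 0.0709, 0.0454]
ee_rot: [[0.006, -0.991, -0.135], [0.004, -0.135, 0.991], [-1.0, -0.006, 0.003]]
ft_force: [-0.4, -0.1, 0.0]
finger_gap: 0.6
```

Call:
{"name": "servo_tool", "arguments": {
  "increments": [
    {"x":0,"y":0,"z":-0.1,"rx":0,"ry":0,"rz":0,"fingers":0.0},
    {"x":0,"y":0,"z":-0.1,"rx":0,"ry":0,"rz":0,"fingers":0.0},
    {"x":0,"y":0,"z":-0.1,"rx":0,"ry":0,"rz":0,"fingers":0.0},
    {"x":0,"y":0,"z":-0.1,"rx":0,"ry":0,"rz":0,"fingers":0.0},
    {"x":0,"y":0,"z":-0.1,"rx":0,"ry":0,"rz":0,"fingers":0.0}
  ]
}}

```text
time_s: 11.08
tcp_pos: [0.6942, 0.0708, 0.0421]
ee_rot: [[0.01, -0.991, -0.134], [0.004, -0.134, 0.991], [-1.0, -0.01, 0.003]]
ft_force: [-12.1, -0.6, 21.2]
finger_gap: 0.257
```

Call:
{"name": "servo_tool", "arguments": {
  "increments": [
    {"x":0,"y":0,"z":1,"rx":0,"ry":0,"rz":0,"fingers":0.0},
    {"x":0,"y":0,"z":1,"rx":0,"ry":0,"rz":0,"fingers":0.0},
    {"x":0,"y":0,"z":1,"rx":0,"ry":0,"rz":0,"fingers":0.0},
    {"x":0,"y":0,"z":1,"rx":0,"ry":0,"rz":0,"fingers":0.0},
    {"x":0,"y":0,"z":1,"rx":0,"ry":0,"rz":0,"fingers":0.0}
  ]
}}

```text
time_s: 11.5
tcp_pos: [0.6919, 0.0702, 0.1737]
ee_rot: [[0.008, -0.991, -0.133], [0.004, -0.133, 0.991], [-1.0, -0.008, 0.003]]
ft_force: [0.7, -0.0, -0.7]
finger_gap: 0.252
```

Call:
{"name": "servo_tool", "arguments": {
  "increments": [
    {"x":-0.8,"y":-0.25,"z":0.4,"rx":0,"ry":0,"rz":0,"fingers":0.0},
    {"x":-1,"y":-0.3,"z":0,"rx":0,"ry":0,"rz":0,"fingers":0.0},
    {"x":-1,"y":-0.3,"z":0,"rx":0,"ry":0,"rz":0,"fingers":0.0},
    {"x":-1,"y":-0.3,"z":0,"rx":0,"ry":0,"rz":0,"fingers":0.0},
    {"x":-1,"y":-0.3,"z":0,"rx":0,"ry":0,"rz":0,"fingers":0.0}
  ]
}}

```text
time_s: 11.92
tcp_pos: [0.5745, 0.0347, 0.1983]
ee_rot: [[0.03, -0.991, -0.133], [0.008, -0.133, 0.991], [-1.0, -0.031, 0.004]]
ft_force: [-0.0, 0.2, 0.4]
finger_gap: 0.252
```

Call:
{"name": "servo_tool", "arguments": {
  "increments": [
    {"x":-0.7,"y":-0.2,"z":0,"rx":0,"ry":0,"rz":0,"fingers":0.0},
    {"x":-0.4,"y":-0.1,"z":0,"rx":0,"ry":0,"rz":0,"fingers":0.0},
    {"x":0,"y":0,"z":-0.5,"rx":-0.001,"ry":0.001,"rz":0,"fingers":0.0},
    {"x":0,"y":0,"z":-1,"rx":0,"ry":0,"rz":0,"fingers":0.0},
    {"x":0,"y":0,"z":-0.5,"rx":0,"ry":0,"rz":0,"fingers":0.0}
  ]
}}

```text
time_s: 12.33
tcp_pos: [0.5445, 0.0245, 0.1564]
ee_rot: [[0.038, -0.991, -0.129], [0.002, -0.129, 0.992], [-0.999, -0.037, -0.003]]
ft_force: [1.4, 0.4, 0.0]
finger_gap: 0.255
```

Call:
{"name": "servo_tool", "arguments": {
  "increments": [
    {"x":-0.1,"y":0,"z":-0.7,"rx":0,"ry":0.004,"rz":0,"fingers":0.0},
    {"x":0,"y":0,"z":0,"rx":0,"ry":0,"rz":0,"fingers":0.5},
    {"x":0,"y":0,"z":0,"rx":0,"ry":0,"rz":0,"fingers":0.5},
    {"x":0,"y":0,"z":0.4,"rx":0,"ry":0,"rz":0,"fingers":0.5},
    {"x":0,"y":0,"z":1,"rx":0,"ry":0,"rz":0,"fingers":0.5}
  ]
}}

```text
time_s: 12.75
tcp_pos: [0.5418, 0.025, 0.1718]
ee_rot: [[0.009, -0.992, -0.13], [0.001, -0.13, 0.992], [-1.0, -0.009, -0.0]]
ft_force: [-1.1, 0.2, 0.1]
finger_gap: 0.499
```

Call:
{"name": "servo_tool", "arguments": {
  "increments": [
    {"x":0.6,"y":-0.3,"z":0.8,"rx":0,"ry":0,"rz":-0.017,"fingers":0.5},
    {"x":1,"y":-0.5,"z":0,"rx":0,"ry":0,"rz":-0.017,"fingers":0.6},
    {"x":1,"y":-0.5,"z":0,"rx":0,"ry":0,"rz":-0.017,"fingers":0.6},
    {"x":1,"y":-0.5,"z":0,"rx":0,"ry":0,"rz":-0.017,"fingers":0.6},
    {"x":1,"y":-0.5,"z":0,"rx":0,"ry":0,"rz":-0.015,"fingers":0.6}
  ]
}}

```text
time_s: 13.17
tcp_pos: [0.6617, -0.0313, 0.2101]
ee_rot: [[0.026, -0.919, 0.394], [-0.003, 0.394, 0.919], [-1.0, -0.025, 0.008]]
ft_force: [0.2, 0.3, -0.1]
finger_gap: 0.599
```

Call:
{"name": "servo_tool", "arguments": {
  "increments": [
    {"x":0.5,"y":0,"z":-1,"rx":0,"ry":0.003,"rz":0,"fingers":0.6},
    {"x":0,"y":0,"z":-1,"rx":0,"ry":0,"rz":0,"fingers":0.6},
    {"x":0,"y":0,"z":-1,"rx":0,"ry":0,"rz":0,"fingers":0.6},
    {"x":0,"y":0,"z":0,"rx":0,"ry":0,"rz":0,"fingers":0.6}
  ]
}}

```text
time_s: 13.5
tcp_pos: [0.6827, -0.0344, 0.1432]
ee_rot: [[0.023, -0.915, 0.404], [-0.004, 0.404, 0.915], [-1.0, -0.022, 0.006]]
ft_force: [-0.5, -1.5, -0.8]
finger_gap: 0.604
```

```bash
python3 - <<'E'
from fit import *
a=snapshot("top");b=snapshot("scene")
figures(a,b)
save(b,"s3.png",(40,80,380,330),2.2)
E
```

```text
white white [210 197 181] 0.64 xy [ 0.6397 -0.2656] [(np.float64(0.18), 150), (np.float64(0.2), 165), (np.float64(0.27), 135), (np.float64(0.29), 0)]
pink pink [238 139 161] 0.59 xy [ 0.4347 -0.4224] [(np.float64(0.24), 30), (np.float64(0.28), 15), (np.float64(0.38), 45), (np.float64(0.43), 0)]
pink pink [239 146 166] 0.55 xy [ 0.3547 -0.4137] [(np.float64(0.25), 165), (np.float64(0.34), 0), (np.float64(0.37), 150), (np.float64(0.46), 15)]
yellow yellow [222 181  70] 0.46 xy [ 0.6565 -0.1592] [(np.float64(0.32), 135), (np.float64(0.33), 120), (np.float64(0.37), 150), (np.float64(0.39), 105)]
```

View pics/s3.png

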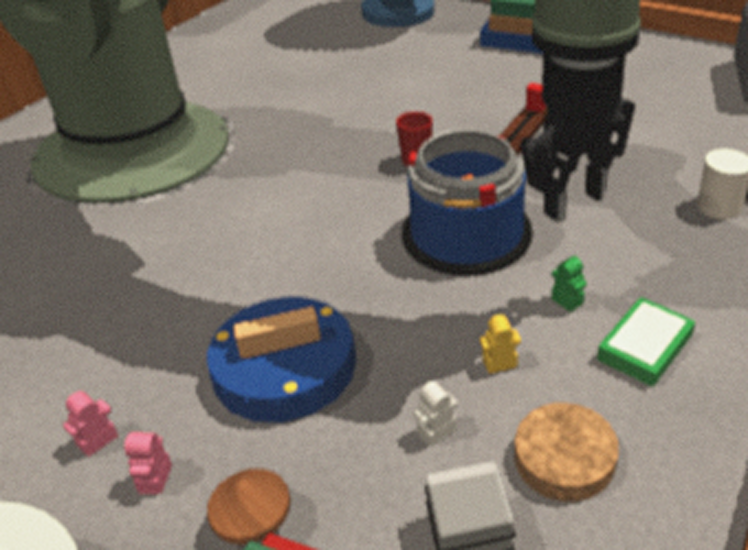

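The scene view shows the tin with orange inside, and green still standing in its place (px 570,283). I carry on with green.

Call:
{"name": "servo_tool", "arguments": {
  "increments": [
    {"x":0.15,"y":-0.15,"z":-1,"rx":0,"ry":0.003,"rz":0,"fingers":0.6},
    {"x":0,"y":0,"z":-1,"rx":0,"ry":0,"rz":0,"fingers":0.6},
    {"x":0,"y":0,"z":-1,"rx":0,"ry":0,"rz":0,"fingers":0.6},
    {"x":0,"y":0,"z":-0.7,"rx":0,"ry":0,"rz":0,"fingers":0.6},
    {"x":0,"y":0,"z":0,"rx":0,"ry":0,"rz":0,"fingers":0.6}
  ]
}}

```text
time_s: 14.12
tcp_pos: [0.6934, -0.0378, 0.0655]
ee_rot: [[0.025, -0.915, 0.403], [-0.003, 0.403, 0.915], [-1.0, -0.024, 0.008]]
ft_force: [0.0, 0.0, -0.0]
finger_gap: 0.599
```

Call:
{"name": "servo_tool", "arguments": {
  "increments": [
    {"x":0,"y":0,"z":0,"rx":0,"ry":0,"rz":0,"fingers":0.0},
    {"x":0,"y":0,"z":0,"rx":0,"ry":0,"rz":0,"fingers":0.0},
    {"x":0,"y":0,"z":0,"rx":0,"ry":0,"rz":0,"fingers":0.0},
    {"x":0,"y":0,"z":0,"rx":0,"ry":0,"rz":0,"fingers":0.0},
    {"x":0,"y":0,"z":0,"rx":0,"ry":0,"rz":0,"fingers":0.0}
  ]
}}

```text
time_s: 14.53
tcp_pos: [0.6965, -0.0378, 0.0739]
ee_rot: [[0.034, -0.915, 0.403], [-0.002, 0.403, 0.915], [-0.999, -0.032, 0.011]]
ft_force: [0.6, 0.2, -0.8]
finger_gap: 0.249
```

Call:
{"name": "servo_tool", "arguments": {
  "increments": [
    {"x":0,"y":0,"z":1,"rx":0,"ry":0,"rz":0,"fingers":0.0},
    {"x":0,"y":0,"z":1,"rx":0,"ry":0,"rz":0,"fingers":0.0},
    {"x":0,"y":0,"z":1,"rx":0,"ry":0,"rz":0,"fingers":0.0},
    {"x":0,"y":0,"z":1,"rx":0,"ry":0,"rz":0,"fingers":0.0},
    {"x":0,"y":0,"z":1,"rx":0,"ry":0,"rz":0,"fingers":0.0}
  ]
}}

```text
time_s: 14.95
tcp_pos: [0.6937, -0.0375, 0.2011]
ee_rot: [[0.027, -0.915, 0.403], [-0.002, 0.403, 0.915], [-1.0, -0.026, 0.009]]
ft_force: [-0.5, -0.5, 0.2]
finger_gap: 0.248
```

Call:
{"name": "servo_tool", "arguments": {
  "increments": [
    {"x":-0.4,"y":0.2,"z":0.8,"rx":0,"ry":0.002,"rz":0,"fingers":0.0},
    {"x":-0.7,"y":0.3,"z":0.3,"rx":0,"ry":0.002,"rz":0,"fingers":0.0},
    {"x":-0.9,"y":0.3,"z":0,"rx":0,"ry":0.002,"rz":0,"fingers":0.0},
    {"x":-1,"y":0.4,"z":0,"rx":0,"ry":0,"rz":0,"fingers":0.0},
    {"x":-1,"y":0.4,"z":0,"rx":0,"ry":0,"rz":0,"fingers":0.0}
  ]
}}

```text
time_s: 15.37
tcp_pos: [0.5957, 0.0007, 0.2397]
ee_rot: [[0.003, -0.914, 0.406], [-0.003, 0.406, 0.914], [-1.0, -0.004, -0.002]]
ft_force: [0.9, 0.6, -0.1]
finger_gap: 0.251
```

Call:
{"name": "servo_tool", "arguments": {
  "increments": [
    {"x":-1,"y":0.3,"z":0,"rx":0,"ry":0,"rz":0,"fingers":0.0},
    {"x":-0.8,"y":0.3,"z":0,"rx":0,"ry":0,"rz":0,"fingers":0.0},
    {"x":-0.5,"y":0.1,"z":0,"rx":0,"ry":0,"rz":0,"fingers":0.0},
    {"x":0,"y":0,"z":0,"rx":0,"ry":0,"rz":0,"fingers":0.0}
  ]
}}

```text
time_s: 15.7
tcp_pos: [0.5317, 0.0209, 0.2428]
ee_rot: [[0.006, -0.915, 0.404], [-0.001, 0.404, 0.915], [-1.0, -0.006, 0.001]]
ft_force: [0.8, -0.2, -0.0]
finger_gap: 0.246
```

Call:
{"name": "servo_tool", "arguments": {
  "increments": [
    {"x":0,"y":0,"z":-1,"rx":0,"ry":0,"rz":0,"fingers":0.0},
    {"x":0,"y":0,"z":-1,"rx":0,"ry":0,"rz":0,"fingers":0.0},
    {"x":0,"y":0,"z":-0.7,"rx":0,"ry":0,"rz":0,"fingers":0.0},
    {"x":0,"y":0,"z":0,"rx":0,"ry":0,"rz":0,"fingers":0.0}
  ]
}}

```text
time_s: 16.03
tcp_pos: [0.5339, 0.0213, 0.1774]
ee_rot: [[0.015, -0.915, 0.403], [0.001, 0.403, 0.915], [-1.0, -0.013, 0.007]]
ft_force: [-0.8, 0.2, -2.0]
finger_gap: 0.25
```

Call:
{"name": "servo_tool", "arguments": {
  "increments": [
    {"x":0,"y":0,"z":0,"rx":0,"ry":0,"rz":0,"fingers":0.5},
    {"x":0,"y":0,"z":0,"rx":0,"ry":0,"rz":0,"fingers":0.5},
    {"x":0,"y":0,"z":0.5,"rx":0,"ry":0,"rz":0,"fingers":0.5},
    {"x":0,"y":0,"z":1,"rx":0,"ry":0,"rz":-0.0195,"fingers":0.5},
    {"x":0.3,"y":-0.5,"z":0.5,"rx":0,"ry":0,"rz":-0.0195,"fingers":0.5}
  ]
}}

```text
time_s: 16.45
tcp_pos: [0.5418, 0.0097, 0.2311]
ee_rot: [[0.013, -0.789, 0.614], [-0.001, 0.614, 0.789], [-1.0, -0.011, 0.007]]
ft_force: [0.3, 0.2, 0.6]
finger_gap: 0.498
```

Call:
{"name": "servo_tool", "arguments": {
  "increments": [
    {"x":0.5,"y":-0.7,"z":0,"rx":0,"ry":0,"rz":-0.0195,"fingers":0.6},
    {"x":0.5,"y":-0.7,"z":0,"rx":0,"ry":0,"rz":-0.0195,"fingers":0.6},
    {"x":0.5,"y":-0.7,"z":0,"rx":0,"ry":0,"rz":-0.0195,"fingers":0.6},
    {"x":0.5,"y":-0.7,"z":0,"rx":0,"ry":0,"rz":-0.0195,"fingers":0.6},
    {"x":0.5,"y":-0.7,"z":0,"rx":0,"ry":0,"rz":-0.0195,"fingers":0.6}
  ]
}}

```text
time_s: 16.87
tcp_pos: [0.61, -0.0796, 0.2437]
ee_rot: [[0.025, -0.278, 0.96], [-0.009, 0.961, 0.278], [-1.0, -0.016, 0.022]]
ft_force: [0.4, 0.4, 0.8]
finger_gap: 0.596
```

Call:
{"name": "servo_tool", "arguments": {
  "increments": [
    {"x":0.5,"y":-0.7,"z":0,"rx":0,"ry":0,"rz":-0.0195,"fingers":0.6},
    {"x":0.5,"y":-0.7,"z":0,"rx":0,"ry":0,"rz":-0.0195,"fingers":0.6},
    {"x":0.5,"y":-0.7,"z":0,"rx":0,"ry":0,"rz":-0.0195,"fingers":0.6},
    {"x":0.3,"y":0,"z":0,"rx":0,"ry":0,"rz":-0.0195,"fingers":0.6},
    {"x":0,"y":0,"z":0,"rx":0,"ry":0,"rz":-0.0195,"fingers":0.6}
  ]
}}

```text
time_s: 17.28
tcp_pos: [0.6605, -0.1394, 0.2524]
ee_rot: [[0.025, 0.337, 0.941], [-0.026, 0.941, -0.337], [-0.999, -0.016, 0.032]]
ft_force: [-0.0, 1.6, -0.8]
finger_gap: 0.596
```

Call:
{"name": "servo_tool", "arguments": {
  "increments": [
    {"x":-0.1,"y":-0.5,"z":-1,"rx":0.002,"ry":0.002,"rz":-0.018,"fingers":0.6},
    {"x":0,"y":-0.2,"z":-1,"rx":0.002,"ry":0.002,"rz":-0.018,"fingers":0.6},
    {"x":0,"y":0,"z":-1,"rx":0,"ry":0,"rz":-0.018,"fingers":0.6},
    {"x":0,"y":0,"z":-1,"rx":0,"ry":0,"rz":-0.009,"fingers":0.6},
    {"x":0,"y":0,"z":-0.5,"rx":0,"ry":0,"rz":0,"fingers":0.6}
  ]
}}

```text
time_s: 17.7
tcp_pos: [0.6631, -0.1584, 0.147]
ee_rot: [[0.01, 0.693, 0.721], [-0.004, 0.721, -0.693], [-1.0, 0.004, 0.01]]
ft_force: [-0.4, 0.9, -0.1]
finger_gap: 0.599
```

```bash
python3 - <<'E'
from fit import *
a=snapshot("top");b=snapshot("scene")
figures(a,b)
print(read_state()["joint_pos"])
for p in (a,b): print([(r["bbox"],round(r["confidence"],2)) for r in masks_of("piece0",p)])
save(a,"t4.png",(60,120,380,290),2.4)
E
```

```text
pink pink [244 147 169] 0.66 xy [ 0.435  -0.4222] [(np.float64(0.23), 30), (np.float64(0.25), 15), (np.float64(0.37), 45), (np.float64(0.42), 0)]
white white [169 158 147] 0.62 xy [ 0.6391 -0.2653] [(np.float64(0.29), 150), (np.float64(0.29), 165), (np.float64(0.34), 135), (np.float64(0.35), 0)]
[-0.20471411  0.80656776  0.59470627  1.55209097 -0.52511513  0.93303825
 -0.20087731]
[([385.6, 229.7, 405.0, 240.4], 0.66), ([319.5, 150.0, 334.2, 163.8], 0.62)]
[([67.8, 259.7, 95.5, 289.3], 0.93), ([262.1, 225.8, 275.5, 247.6], 0.8), ([230.8, 250.4, 249.5, 279.9], 0.79), ([95.9, 278.1, 118.7, 306.8], 0.69), ([311.1, 217.6, 353.7, 256.4], 0.31)]
```

View pics/t4.png

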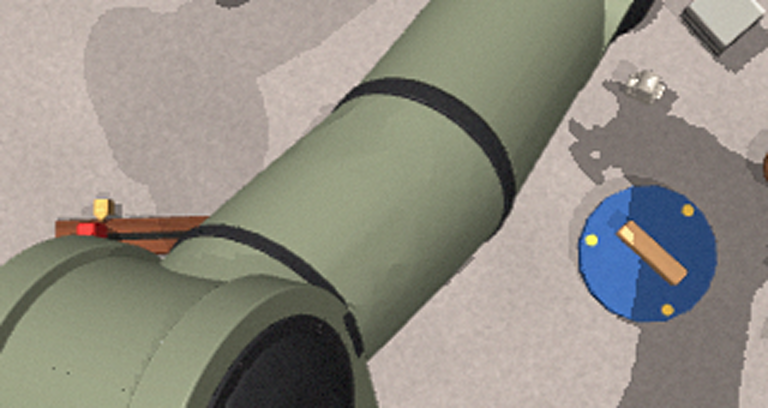

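The arm hides yellow in the top view, but in the scene view it is still at px (268,247). I grasp it there.

Call:
{"name": "servo_tool", "arguments": {
  "increments": [
    {"x":-0.25,"y":0,"z":-1,"rx":0,"ry":0.001,"rz":0,"fingers":0.6},
    {"x":-0.1,"y":0,"z":-1,"rx":0,"ry":0,"rz":0,"fingers":0.6},
    {"x":0,"y":0,"z":-1,"rx":0,"ry":0,"rz":0,"fingers":0.6},
    {"x":0,"y":0,"z":-1,"rx":0,"ry":0,"rz":0,"fingers":0.6},
    {"x":0,"y":0,"z":0,"rx":0,"ry":0,"rz":0,"fingers":0.6}
  ]
}}

```text
time_s: 18.42
tcp_pos: [0.6597, -0.1589, 0.0566]
ee_rot: [[0.021, 0.685, 0.729], [-0.005, 0.729, -0.685], [-1.0, 0.011, 0.018]]
ft_force: [-0.1, 0.6, 0.2]
finger_gap: 0.602
```

Call:
{"name": "servo_tool", "arguments": {
  "increments": [
    {"x":-0.1,"y":0,"z":-0.5,"rx":0,"ry":0.002,"rz":0,"fingers":0.3},
    {"x":0,"y":0,"z":0,"rx":0,"ry":0,"rz":0,"fingers":0.0},
    {"x":0,"y":0,"z":0,"rx":0,"ry":0,"rz":0,"fingers":0.0},
    {"x":0,"y":0,"z":0,"rx":0,"ry":0,"rz":0,"fingers":0.0},
    {"x":0,"y":0,"z":0,"rx":0,"ry":0,"rz":0,"fingers":0.0}
  ]
}}

```text
time_s: 18.83
tcp_pos: [0.6601, -0.1597, 0.0503]
ee_rot: [[0.014, 0.683, 0.73], [-0.006, 0.73, -0.683], [-1.0, 0.006, 0.014]]
ft_force: [0.8, 0.4, 1.0]
finger_gap: 0.253
```

Call:
{"name": "servo_tool", "arguments": {
  "increments": [
    {"x":0,"y":0,"z":1,"rx":0,"ry":0,"rz":0,"fingers":0.0},
    {"x":0,"y":0,"z":1,"rx":0,"ry":0,"rz":0,"fingers":0.0},
    {"x":0,"y":0,"z":1,"rx":0,"ry":0,"rz":0,"fingers":0.0},
    {"x":0,"y":0,"z":1,"rx":0,"ry":0,"rz":0,"fingers":0.0},
    {"x":0,"y":0,"z":1,"rx":0,"ry":0,"rz":0,"fingers":0.0}
  ]
}}

```text
time_s: 19.25
tcp_pos: [0.6582, -0.1592, 0.1793]
ee_rot: [[0.011, 0.683, 0.73], [-0.005, 0.73, -0.683], [-1.0, 0.004, 0.011]]
ft_force: [0.3, 0.2, -0.7]
finger_gap: 0.253
```

Call:
{"name": "servo_tool", "arguments": {
  "increments": [
    {"x":-0.4,"y":0.6,"z":0.7,"rx":0,"ry":0,"rz":0,"fingers":0.0},
    {"x":-0.65,"y":0.95,"z":0.2,"rx":0,"ry":0,"rz":0,"fingers":0.0},
    {"x":-0.65,"y":0.95,"z":0,"rx":0,"ry":0,"rz":0,"fingers":0.0},
    {"x":-0.65,"y":0.95,"z":0,"rx":0,"ry":0,"rz":0,"fingers":0.0},
    {"x":-0.65,"y":0.95,"z":0,"rx":0,"ry":0,"rz":0,"fingers":0.0}
  ]
}}

```text
time_s: 19.67
tcp_pos: [0.5844, -0.0533, 0.2142]
ee_rot: [[0.027, 0.688, 0.725], [-0.008, 0.725, -0.689], [-1.0, 0.013, 0.025]]
ft_force: [0.6, 0.2, -0.4]
finger_gap: 0.248
```

Call:
{"name": "servo_tool", "arguments": {
  "increments": [
    {"x":-0.65,"y":0.95,"z":0,"rx":0,"ry":0,"rz":0,"fingers":0.0},
    {"x":-0.65,"y":0.95,"z":0,"rx":0,"ry":0,"rz":0,"fingers":0.0},
    {"x":-0.5,"y":0.7,"z":0,"rx":0,"ry":0,"rz":0,"fingers":0.0},
    {"x":-0.3,"y":0.4,"z":0,"rx":0,"ry":0,"rz":0,"fingers":0.0},
    {"x":0,"y":0,"z":-0.5,"rx":0,"ry":0,"rz":0,"fingers":0.0}
  ]
}}

```text
time_s: 20.08
tcp_pos: [0.5278, 0.0302, 0.2072]
ee_rot: [[0.034, 0.685, 0.728], [-0.001, 0.728, -0.685], [-0.999, 0.023, 0.025]]
ft_force: [0.7, 0.4, -0.1]
finger_gap: 0.252
```

Call:
{"name": "servo_tool", "arguments": {
  "increments": [
    {"x":0,"y":0,"z":-1,"rx":0,"ry":0.004,"rz":0,"fingers":0.0},
    {"x":0,"y":0,"z":-0.9,"rx":0,"ry":0,"rz":0,"fingers":0.0},
    {"x":0,"y":0,"z":0,"rx":0,"ry":0,"rz":0,"fingers":0.0},
    {"x":0,"y":0,"z":0,"rx":0,"ry":0,"rz":0,"fingers":0.5},
    {"x":0,"y":0,"z":0,"rx":0,"ry":0,"rz":0,"fingers":0.5}
  ]
}}

```text
time_s: 20.5
tcp_pos: [0.5281, 0.0323, 0.1622]
ee_rot: [[0.013, 0.683, 0.73], [0.003, 0.73, -0.683], [-1.0, 0.011, 0.008]]
ft_force: [0.7, 0.1, 0.2]
finger_gap: 0.496
```

Call:
{"name": "servo_tool", "arguments": {
  "increments": [
    {"x":0,"y":0,"z":0.6,"rx":0,"ry":0,"rz":0,"fingers":0.5},
    {"x":0,"y":0,"z":1,"rx":0,"ry":0,"rz":0,"fingers":0.5},
    {"x":0.3,"y":-0.5,"z":0.8,"rx":0,"ry":0,"rz":0,"fingers":0.5},
    {"x":0.4,"y":-1,"z":0,"rx":0,"ry":0,"rz":0.01,"fingers":0.6},
    {"x":0.4,"y":-1,"z":0,"rx":0,"ry":0,"rz":0.01,"fingers":0.6}
  ]
}}

```text
time_s: 20.92
tcp_pos: [0.5565, -0.0283, 0.2316]
ee_rot: [[0.018, 0.581, 0.814], [0.007, 0.814, -0.581], [-1.0, 0.016, 0.01]]
ft_force: [0.2, 0.7, -0.2]
finger_gap: 0.598
```

Call:
{"name": "servo_tool", "arguments": {
  "increments": [
    {"x":0.4,"y":-1,"z":0,"rx":0,"ry":0,"rz":0.01,"fingers":0.6},
    {"x":0.4,"y":-1,"z":0,"rx":0,"ry":0,"rz":0.01,"fingers":0.6},
    {"x":0.4,"y":-1,"z":0,"rx":0,"ry":0,"rz":0.01,"fingers":0.6},
    {"x":0.4,"y":-1,"z":0,"rx":0,"ry":0,"rz":0,"fingers":0.6},
    {"x":0.4,"y":-1,"z":0,"rx":0,"ry":0,"rz":0,"fingers":0.6}
  ]
}}

```text
time_s: 21.33
tcp_pos: [0.6099, -0.1607, 0.2421]
ee_rot: [[0.028, 0.404, 0.914], [0.01, 0.914, -0.405], [-1.0, 0.02, 0.021]]
ft_force: [0.5, 0.3, 0.6]
finger_gap: 0.603
```

Call:
{"name": "servo_tool", "arguments": {
  "increments": [
    {"x":0.4,"y":-1,"z":0,"rx":0,"ry":0,"rz":0,"fingers":0.6},
    {"x":0.4,"y":-1,"z":0,"rx":0,"ry":0,"rz":0,"fingers":0.6},
    {"x":0.4,"y":-0.7,"z":-0.5,"rx":0,"ry":0,"rz":0,"fingers":0.6},
    {"x":0,"y":0,"z":-1,"rx":0,"ry":0,"rz":0,"fingers":0.6},
    {"x":0,"y":0,"z":-0.5,"rx":0,"ry":0,"rz":0,"fingers":0.6}
  ]
}}

```text
time_s: 21.75
tcp_pos: [0.6427, -0.2422, 0.2034]
ee_rot: [[0.041, 0.411, 0.911], [-0.0, 0.911, -0.411], [-0.999, 0.017, 0.037]]
ft_force: [-0.6, 1.1, -1.0]
finger_gap: 0.598
```

Call:
{"name": "servo_tool", "arguments": {
  "increments": [
    {"x":-0.1,"y":-0.7,"z":-1,"rx":0,"ry":0.004,"rz":0,"fingers":0.6},
    {"x":-0.05,"y":-0.3,"z":-1,"rx":0,"ry":0.002,"rz":0,"fingers":0.6},
    {"x":0,"y":0,"z":-0.5,"rx":0,"ry":0,"rz":0,"fingers":0.6}
  ]
}}

```text
time_s: 22.0
tcp_pos: [0.6398, -0.2681, 0.1434]
ee_rot: [[0.007, 0.411, 0.912], [-0.002, 0.912, -0.411], [-1.0, 0.0, 0.007]]
ft_force: [-0.0, 0.0, -0.0]
finger_gap: 0.6
```

```bash
python3 - <<'E'
from fit import *
a=snapshot("top");b=snapshot("scene")
figures(a,b);print(proj(b,[.6395,-.2655,0]))
for p in (a,b): print([(r["bbox"],round(r["confidence"],2)) for r in masks_of("piece0",p)])
save(b,"s5.png",(180,100,310,300),3)
E
```

```text
nomatch black [22. 21. 22.] 0.77 [0.5417 0.0016 0.035 ]
pink pink [166  91 105] 0.71 xy [ 0.435  -0.4223] [(np.float64(0.25), 30), (np.float64(0.27), 15), (np.float64(0.38), 45), (np.float64(0.43), 0)]
nomatch yellow [190. 150.  59.] 0.55 [0.5488 0.0615 0.035 ]
pink pink [164  91 104] 0.55 xy [ 0.3553 -0.4128] [(np.float64(0.29), 165), (np.float64(0.35), 0), (np.float64(0.38), 150), (np.float64(0.45), 15)]
nomatch green [ 62. 152.  80.] 0.48 [0.5492 0.0301 0.035 ]
[238.4 276. ]
[([222.2, 189.7, 235.0, 203.0], 0.77), ([388.1, 228.8, 405.4, 239.0], 0.71), ([196.9, 182.4, 210.0, 207.8], 0.55), ([381.1, 258.4, 400.2, 268.3], 0.55), ([209.1, 185.4, 221.3, 202.1], 0.48)]
[([97.4, 276.0, 116.8, 304.4], 0.94), ([231.0, 251.6, 248.4, 282.0], 0.91), ([67.3, 258.7, 93.7, 287.6], 0.87)]
```

View pics/s5.png

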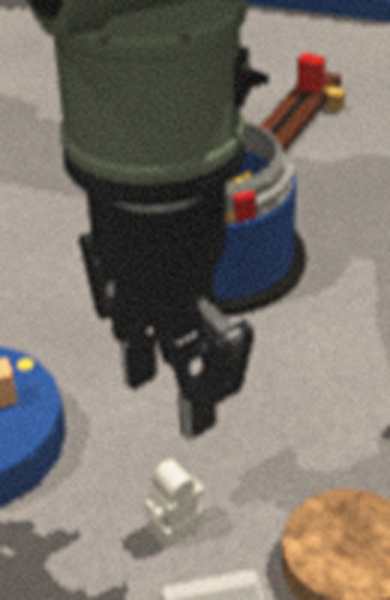

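White stands under the gripper (px 173,500), and the tin holds black, green and yellow as well as orange. I grasp white.

Call:
{"name": "servo_tool", "arguments": {
  "increments": [
    {"x":0,"y":0.05,"z":-1,"rx":0,"ry":0.001,"rz":0,"fingers":0.6},
    {"x":0,"y":0,"z":-1,"rx":0,"ry":0,"rz":0,"fingers":0.6},
    {"x":0,"y":0,"z":-1,"rx":0,"ry":0,"rz":0,"fingers":0.6},
    {"x":0,"y":0,"z":-1,"rx":0,"ry":0,"rz":0,"fingers":0.6},
    {"x":0,"y":0,"z":0,"rx":0,"ry":0,"rz":0,"fingers":0.6}
  ]
}}

```text
time_s: 22.72
tcp_pos: [0.6461, -0.2639, 0.0527]
ee_rot: [[0.018, 0.406, 0.913], [-0.005, 0.914, -0.406], [-1.0, 0.003, 0.018]]
ft_force: [-0.5, 1.1, -0.1]
finger_gap: 0.597
```

Call:
{"name": "servo_tool", "arguments": {
  "increments": [
    {"x":-0.2,"y":0,"z":-0.3,"rx":0,"ry":0.002,"rz":0,"fingers":0.3},
    {"x":0,"y":0,"z":0,"rx":0,"ry":0,"rz":0,"fingers":0.0},
    {"x":0,"y":0,"z":0,"rx":0,"ry":0,"rz":0,"fingers":0.0},
    {"x":0,"y":0,"z":0,"rx":0,"ry":0,"rz":0,"fingers":0.0},
    {"x":0,"y":0,"z":0,"rx":0,"ry":0,"rz":0,"fingers":0.0}
  ]
}}

```text
time_s: 23.13
tcp_pos: [0.6434, -0.2641, 0.0517]
ee_rot: [[0.01, 0.405, 0.914], [-0.007, 0.914, -0.405], [-1.0, -0.002, 0.012]]
ft_force: [-0.8, -0.3, 0.6]
finger_gap: 0.254
```

Call:
{"name": "servo_tool", "arguments": {
  "increments": [
    {"x":0,"y":0,"z":1,"rx":0,"ry":0,"rz":0,"fingers":0.0},
    {"x":0,"y":0,"z":1,"rx":0,"ry":0,"rz":0,"fingers":0.0},
    {"x":0,"y":0,"z":1,"rx":0,"ry":0,"rz":0,"fingers":0.0},
    {"x":0,"y":0,"z":1,"rx":0,"ry":0,"rz":0,"fingers":0.0},
    {"x":0,"y":0,"z":1,"rx":0,"ry":0,"rz":0,"fingers":0.0}
  ]
}}

```text
time_s: 23.55
tcp_pos: [0.6414, -0.2634, 0.1801]
ee_rot: [[0.007, 0.406, 0.914], [-0.006, 0.914, -0.406], [-1.0, -0.003, 0.008]]
ft_force: [-0.1, 0.2, -0.2]
finger_gap: 0.254
```

Call:
{"name": "servo_tool", "arguments": {
  "increments": [
    {"x":-0.2,"y":0.6,"z":0.8,"rx":0,"ry":0,"rz":0,"fingers":0.0},
    {"x":-0.35,"y":0.95,"z":0.2,"rx":0,"ry":0,"rz":0,"fingers":0.0},
    {"x":-0.35,"y":0.95,"z":0,"rx":0,"ry":0,"rz":0,"fingers":0.0},
    {"x":-0.35,"y":0.95,"z":0,"rx":0,"ry":0,"rz":0,"fingers":0.0},
    {"x":-0.35,"y":0.95,"z":0,"rx":0,"ry":0,"rz":0,"fingers":0.0}
  ]
}}

```text
time_s: 23.97
tcp_pos: [0.6021, -0.1578, 0.2178]
ee_rot: [[0.022, 0.413, 0.91], [-0.012, 0.911, -0.413], [-1.0, -0.002, 0.025]]
ft_force: [0.9, 0.2, -1.0]
finger_gap: 0.249
```

Call:
{"name": "servo_tool", "arguments": {
  "increments": [
    {"x":-0.35,"y":0.95,"z":0,"rx":0,"ry":0,"rz":0,"fingers":0.0},
    {"x":-0.35,"y":0.95,"z":0,"rx":0,"ry":0,"rz":0,"fingers":0.0},
    {"x":-0.35,"y":0.95,"z":0,"rx":0,"ry":0,"rz":0,"fingers":0.0},
    {"x":-0.35,"y":0.95,"z":0,"rx":0,"ry":0,"rz":0,"fingers":0.0},
    {"x":-0.35,"y":0.95,"z":0,"rx":0,"ry":0,"rz":0,"fingers":0.0}
  ]
}}

```text
time_s: 24.38
tcp_pos: [0.5563, -0.0343, 0.2225]
ee_rot: [[0.029, 0.415, 0.909], [-0.01, 0.91, -0.415], [-1.0, 0.003, 0.03]]
ft_force: [0.8, 0.1, -0.2]
finger_gap: 0.252
```

Call:
{"name": "servo_tool", "arguments": {
  "increments": [
    {"x":-0.5,"y":0.8,"z":0,"rx":0,"ry":0,"rz":0,"fingers":0.0},
    {"x":-0.5,"y":0.6,"z":0,"rx":0,"ry":0,"rz":0,"fingers":0.0},
    {"x":-0.4,"y":0.4,"z":0,"rx":0,"ry":0.002,"rz":0,"fingers":0.0},
    {"x":-0.3,"y":0.2,"z":-0.5,"rx":0,"ry":0.002,"rz":0,"fingers":0.0},
    {"x":0,"y":0,"z":-1,"rx":0,"ry":0,"rz":0,"fingers":0.0}
  ]
}}

```text
time_s: 24.8
tcp_pos: [0.5129, 0.024, 0.1905]
ee_rot: [[0.013, 0.409, 0.912], [-0.003, 0.912, -0.409], [-1.0, 0.003, 0.013]]
ft_force: [1.8, 0.3, 0.2]
finger_gap: 0.256
```

Call:
{"name": "servo_tool", "arguments": {
  "increments": [
    {"x":0,"y":0,"z":-0.9,"rx":0,"ry":0,"rz":0,"fingers":0.0},
    {"x":0,"y":0,"z":-0.2,"rx":0,"ry":0,"rz":0,"fingers":0.0},
    {"x":0,"y":0,"z":0,"rx":0,"ry":0,"rz":0,"fingers":0.0}
  ]
}}

```text
time_s: 25.05
tcp_pos: [0.5115, 0.0241, 0.1595]
ee_rot: [[0.011, 0.409, 0.913], [-0.003, 0.913, -0.409], [-1.0, 0.002, 0.011]]
ft_force: [-0.0, -0.0, -0.2]
finger_gap: 0.247
```

Call:
{"name": "servo_tool", "arguments": {
  "increments": [
    {"x":0,"y":0,"z":-0.2,"rx":0,"ry":0,"rz":0,"fingers":0.5},
    {"x":0,"y":0,"z":0,"rx":0,"ry":0,"rz":0,"fingers":0.5},
    {"x":0,"y":0,"z":0.5,"rx":0,"ry":0,"rz":0,"fingers":0.5},
    {"x":0,"y":0,"z":1,"rx":0,"ry":0,"rz":0,"fingers":0.5},
    {"x":-0.1,"y":-0.8,"z":0.8,"rx":0,"ry":0,"rz":0,"fingers":0.5}
  ]
}}

```text
time_s: 25.47
tcp_pos: [0.5092, 0.0047, 0.2129]
ee_rot: [[0.008, 0.408, 0.913], [-0.004, 0.913, -0.408], [-1.0, 0.0, 0.009]]
ft_force: [0.1, 0.3, 0.6]
finger_gap: 0.496
```

Call:
{"name": "servo_tool", "arguments": {
  "increments": [
    {"x":-0.2,"y":-1,"z":0,"rx":0,"ry":0,"rz":-0.01,"fingers":0.5},
    {"x":-0.2,"y":-1,"z":0,"rx":0,"ry":0,"rz":-0.01,"fingers":0.5},
    {"x":-0.2,"y":-1,"z":0,"rx":0,"ry":0,"rz":-0.01,"fingers":0.5},
    {"x":-0.2,"y":-1,"z":0,"rx":0,"ry":0,"rz":-0.01,"fingers":0.5},
    {"x":-0.2,"y":-1,"z":0,"rx":0,"ry":0,"rz":-0.01,"fingers":0.5}
  ]
}}

```text
time_s: 25.88
tcp_pos: [0.4869, -0.1245, 0.2219]
ee_rot: [[0.02, 0.676, 0.737], [-0.005, 0.737, -0.676], [-1.0, 0.01, 0.019]]
ft_force: [0.5, 0.5, -0.8]
finger_gap: 0.504
```

Call:
{"name": "servo_tool", "arguments": {
  "increments": [
    {"x":-0.2,"y":-1,"z":0,"rx":0,"ry":0,"rz":0,"fingers":0.5},
    {"x":-0.2,"y":-1,"z":0,"rx":0,"ry":0,"rz":0,"fingers":0.5},
    {"x":-0.2,"y":-1,"z":0,"rx":0,"ry":0,"rz":0,"fingers":0.5},
    {"x":-0.2,"y":-0.5,"z":0,"rx":0,"ry":0,"rz":0,"fingers":0.5},
    {"x":0,"y":0,"z":0,"rx":0,"ry":0,"rz":0,"fingers":0.5}
  ]
}}

```text
time_s: 26.3
tcp_pos: [0.4651, -0.2228, 0.2271]
ee_rot: [[0.028, 0.685, 0.728], [-0.008, 0.729, -0.685], [-1.0, 0.013, 0.026]]
ft_force: [0.2, 0.1, -0.3]
finger_gap: 0.498
```

```bash
python3 - <<'E'
from fit import *
a=snapshot("top");b=snapshot("scene")
from track import *
hsv=cv2.cvtColor(a["img"],cv2.COLOR_RGB2HSV)
def blobs(lo,hi,roi,z,mn=3):
    m=cv2.inRange(hsv,lo,hi); k=np.zeros_like(m);k[roi[1]:roi[3],roi[0]:roi[2]]=1
    n,_,st,ce=cv2.connectedComponentsWithStats(m*k)
    return [(atz(a,c,z)[:2].tolist(),int(s[4])) for c,s in zip(ce[1:],st[1:]) if s[4]>=mn]
R=blobs((0,150,100),(8,255,255),(180,165,255,240),.111);print("redstops",R)
print("brass",blobs((10,120,100),(30,255,255),(180,165,255,240),.094))
im=a["img"]; c1=cv2.resize(im[165:245,170:265],None,fx=5,fy=5,interpolation=cv2.INTER_CUBIC); c2=cv2.resize(im[190:240,75:135],None,fx=5,fy=5,interpolation=cv2.INTER_CUBIC)
c2=cv2.copyMakeBorder(c2,0,400-250,0,0,cv2.BORDER_CONSTANT)
cv2.imwrite("pics/t6.png",np.hstack([c1,c2])[:,:,::-1])
go()
E
```

```text
redstops [([0.5755, -0.0162], 17), ([0.5419, 0.0872], 18), ([0.4696, 0.0054], 26)]
brass [([0.5662, 0.0772], 21), ([0.5315, 0.0501], 304), ([0.5534, -0.032], 39), ([0.4677, 0.0333], 47)]
track [0.4947 0.2981] -0.1 0.12
pointer both [0.5268 0.3307] 0.37 63.0 52.0
pointer top [0.5275 0.3307] 0.13 63.0 52.0
slider [0.4953 0.338 ] 0.42
along 0.0072 across -0.0315
along 0.0073 across -0.0322
```

View pics/t6.png

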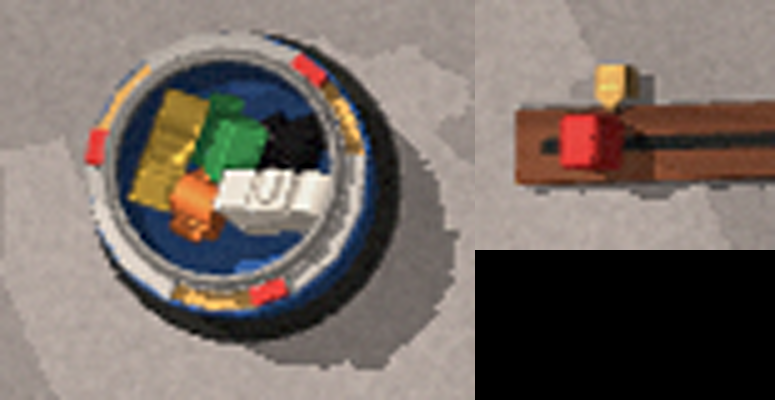

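All five figures are inside the tin. To place the slider more finely against the pointer, I use edge profiles in the top view.

```bash
python3 - <<'E'
from h import *
ims=[snapshot("top") for _ in range(4)]
a=ims[0]; im=np.mean([i["img"].astype(float) for i in ims],0)
np.set_printoptions(linewidth=200)
print("slider rows214-220 R", im[214:221,88:110].mean(0)[:,0].astype(int))
print("G", im[214:221,88:110].mean(0)[:,1].astype(int))
for r in range(202,212): print("ptr",r, im[r,95:113].astype(int)[:,0], im[r,95:113].astype(int)[:,2])
for y in (.315,.32,.325,.33,.335,.34,.345): print(y,proj(a,[.4945,y,.0545]),proj(a,[.527,y,.022]),proj(a,[.527,y,0]))
E
```

```text
slider rows214-220 R [108  88  84 106 195 235 231 231 232 231 202 132  82  87  86  83  69  55  56  61  60  70]
G [66 58 59 56 52 69 68 68 70 68 52 26 16 19 15 18 24 38 37 39 37 44]
ptr 202 [178 181 181 177 153 153 150 150 149 148 150 155 153 153 151 149 148 147] [160 160 161 158 142 145 143 145 144 140 138 139 137 136 138 132 132 133]
ptr 203 [177 175 174 172 190 234 236 236 237 222  73 103 138 151 150 147 147 150] [157 155 156 152 105  99 105 106  99  90  39  70 115 135 135 132 132 134]
ptr 204 [174 175 169 171 203 238 235 235 235 218  61  76 110 159 154 151 150 148] [155 157 153 146  91 101 102  98  98  87  23  31  80 143 139 135 134 133]
ptr 205 [171 172 166 155 205 236 231 230 228 215  61  71  79  92  88 100 155 152] [153 153 150 131  92 100  95  96  96  87  22  27  49  85  79  89 138 136]
ptr 206 [147 149 148 156 205 232 226 226 225 209  62  76  79  91  88 102 159 154] [133 133 133 131  95  93  94 102  92  85  25  32  48  85  79  92 142 137]
ptr 207 [148 151 151 157 205 232 228 227 230 203  64  74  77  92  88  99 159 152] [132 135 137 132  96 114 113 111 102  82  27  31  45  85 
[... 255 characters left out ...]
[136 138 136 128 107  94  95  98  96  62  52  50  55  77  77  88 140 137]
ptr 210 [158 155 152 149 159 209 237 235 152  81  84  84  84  82  83  96 158 157] [145 142 139 140 136 114  97  97  63  70  81  81  79  79  78  90 144 144]
ptr 211 [118 119 117  97  98 117 172 154  61  71  61  75 104 107 108 110 111 103] [88 90 88 62 62 62 66 62 27 50 37 31 40 44 43 46 48 47]
0.315 [102.5 217.4] [107.3 205.5] [110.2 206.2]
0.32 [100.6 217.5] [105.4 205.6] [108.3 206.2]
0.325 [ 98.6 217.5] [103.4 205.7] [106.4 206.3]
0.33 [ 96.6 217.6] [101.5 205.7] [104.6 206.3]
0.335 [ 94.6 217.6] [ 99.6 205.8] [102.7 206.4]
0.34 [ 92.7 217.7] [ 97.7 205.8] [100.8 206.4]
0.345 [ 90.7 217.8] [ 95.8 205.9] [ 99.  206.5]
```

The slider top is at y≈0.334 and the pointer at y≈0.330, so it is about 4 mm over. I will re-centre it at the end. Now the lid.

Call:
{"name": "servo_tool", "arguments": {
  "increments": [
    {"x":-0.25,"y":-0.9,"z":-1,"rx":0.001,"ry":0.004,"rz":-0.004,"fingers":0.5},
    {"x":0,"y":-0.4,"z":-1,"rx":0,"ry":0,"rz":0,"fingers":0.5},
    {"x":0,"y":-0.1,"z":-1,"rx":0,"ry":0,"rz":0,"fingers":0.5},
    {"x":0,"y":0,"z":-1,"rx":0,"ry":0,"rz":0,"fingers":0.5},
    {"x":0,"y":0,"z":0,"rx":0,"ry":0,"rz":0,"fingers":0.5}
  ]
}}

```text
time_s: 27.12
tcp_pos: [0.4627, -0.252, 0.1232]
ee_rot: [[0.004, 0.695, 0.719], [-0.0, 0.719, -0.695], [-1.0, 0.002, 0.003]]
ft_force: [-1.3, 0.6, -1.2]
finger_gap: 0.501
```

Call:
{"name": "servo_tool", "arguments": {
  "increments": [
    {"x":-0.13,"y":-0.3,"z":-1,"rx":0,"ry":0,"rz":-0.002,"fingers":0.5},
    {"x":0,"y":0,"z":-0.7,"rx":0,"ry":0,"rz":0,"fingers":0.5},
    {"x":0,"y":0,"z":-0.3,"rx":0,"ry":0,"rz":0,"fingers":0.5},
    {"x":0,"y":0,"z":0,"rx":0,"ry":0,"rz":0,"fingers":0.5}
  ]
}}

```text
time_s: 27.45
tcp_pos: [0.4609, -0.2589, 0.074]
ee_rot: [[0.004, 0.702, 0.712], [-0.0, 0.712, -0.702], [-1.0, 0.003, 0.003]]
ft_force: [-1.5, 0.1, 1.7]
finger_gap: 0.5
```

Call:
{"name": "servo_tool", "arguments": {
  "increments": [
    {"x":-0.05,"y":0,"z":-0.4,"rx":0,"ry":0,"rz":0,"fingers":0.4},
    {"x":0,"y":0,"z":-0.05,"rx":0,"ry":0,"rz":0,"fingers":0.0},
    {"x":0,"y":0,"z":-0.05,"rx":0,"ry":0,"rz":0,"fingers":0.0},
    {"x":0,"y":0,"z":0,"rx":0,"ry":0,"rz":0,"fingers":0.0},
    {"x":0,"y":0,"z":0,"rx":0,"ry":0,"rz":0,"fingers":0.0}
  ],
  "newtons": 60
}}

```text
time_s: 27.87
tcp_pos: [0.4619, -0.259, 0.0662]
ee_rot: [[0.01, 0.701, 0.713], [-0.001, 0.713, -0.701], [-1.0, 0.006, 0.008]]
ft_force: [-0.1, -1.0, -2.6]
finger_gap: 0.217
```

Call:
{"name": "servo_tool", "arguments": {
  "increments": [
    {"x":0,"y":0,"z":0.5,"rx":0,"ry":0.001,"rz":0,"fingers":0.0},
    {"x":0,"y":0,"z":0.8,"rx":0,"ry":0,"rz":0,"fingers":0.0},
    {"x":0,"y":0,"z":1,"rx":0,"ry":0,"rz":0,"fingers":0.0},
    {"x":0,"y":0,"z":1,"rx":0,"ry":0,"rz":0,"fingers":0.0},
    {"x":0,"y":0,"z":1,"rx":0,"ry":0,"rz":0,"fingers":0.0}
  ]
}}

```text
time_s: 28.28
tcp_pos: [0.46, -0.2574, 0.1759]
ee_rot: [[-0.002, 0.701, 0.713], [0.001, 0.713, -0.701], [-1.0, -0.001, -0.002]]
ft_force: [0.8, -1.3, -1.5]
finger_gap: 0.22
```

Call:
{"name": "servo_tool", "arguments": {
  "increments": [
    {"x":0,"y":0,"z":1,"rx":0,"ry":0,"rz":0,"fingers":0.0},
    {"x":0.1,"y":0.4,"z":0.8,"rx":0,"ry":0,"rz":0,"fingers":0.0},
    {"x":0.15,"y":0.7,"z":0,"rx":0,"ry":0,"rz":0.01,"fingers":0.0},
    {"x":0.2,"y":0.8,"z":0,"rx":0,"ry":0,"rz":0.01,"fingers":0.0},
    {"x":0.2,"y":0.8,"z":0,"rx":0,"ry":0,"rz":0.01,"fingers":0.0}
  ]
}}

```text
time_s: 28.7
tcp_pos: [0.4766, -0.1922, 0.2313]
ee_rot: [[0.008, 0.557, 0.831], [-0.002, 0.831, -0.557], [-1.0, 0.002, 0.008]]
ft_force: [1.2, -0.4, -2.0]
finger_gap: 0.223
```

Call:
{"name": "servo_tool", "arguments": {
  "increments": [
    {"x":0.2,"y":0.8,"z":0,"rx":0,"ry":0,"rz":0.01,"fingers":0.0},
    {"x":0.2,"y":0.8,"z":0,"rx":0,"ry":0,"rz":0.01,"fingers":0.0},
    {"x":0.2,"y":0.8,"z":0,"rx":0,"ry":0,"rz":0.01,"fingers":0.0},
    {"x":0.2,"y":0.8,"z":0,"rx":0,"ry":0,"rz":0.01,"fingers":0.0},
    {"x":0.2,"y":0.8,"z":0,"rx":0,"ry":0,"rz":0.01,"fingers":0.0}
  ]
}}

```text
time_s: 29.12
tcp_pos: [0.5022, -0.0867, 0.2345]
ee_rot: [[0.012, 0.257, 0.966], [0.001, 0.966, -0.257], [-1.0, 0.004, 0.011]]
ft_force: [1.4, 0.7, -1.7]
finger_gap: 0.227
```

Call:
{"name": "servo_tool", "arguments": {
  "increments": [
    {"x":0.2,"y":0.8,"z":0,"rx":0,"ry":0,"rz":0.01,"fingers":0.0},
    {"x":0.2,"y":0.8,"z":0,"rx":0,"ry":0,"rz":0.01,"fingers":0.0},
    {"x":0.2,"y":0.8,"z":0,"rx":0,"ry":0.001,"rz":0.01,"fingers":0.0},
    {"x":0.2,"y":0.8,"z":0,"rx":0,"ry":0.001,"rz":0.005,"fingers":0.0},
    {"x":0.1,"y":0.5,"z":0,"rx":0,"ry":0,"rz":0,"fingers":0.0}
  ]
}}

```text
time_s: 29.53
tcp_pos: [0.5255, 0.0132, 0.2368]
ee_rot: [[0.0, 0.021, 1.0], [0.005, 1.0, -0.021], [-1.0, 0.005, -0.0]]
ft_force: [-0.4, 0.2, -2.7]
finger_gap: 0.224
```

Call:
{"name": "servo_tool", "arguments": {
  "increments": [
    {"x":0,"y":0.2,"z":0,"rx":0,"ry":0,"rz":0,"fingers":0.0},
    {"x":0,"y":0,"z":0,"rx":0,"ry":0,"rz":0,"fingers":0.0}
  ]
}}

```text
time_s: 29.7
tcp_pos: [0.5259, 0.0213, 0.2369]
ee_rot: [[0.0, 0.018, 1.0], [0.005, 1.0, -0.018], [-1.0, 0.005, -0.0]]
ft_force: [-0.3, -0.8, -1.8]
finger_gap: 0.222
```

```bash
python3 - <<'E'
from h import *
a=snapshot("top");b=snapshot("scene")
hsv=cv2.cvtColor(b["img"],cv2.COLOR_RGB2HSV)
s=read_state();T=np.array(s["tcp_pos"]);print(T.round(4),s["finger_gap"])
n,_,st,ce=cv2.connectedComponentsWithStats(cv2.inRange(hsv,(22,110,100),(36,255,255)))
print("dots px",[(c.round(1),s[4]) for c,s in zip(ce[1:],st[1:]) if s[4]>4 and c[1]<230])
zl=T[2]-.0662
for ang in(-120,0,120):
    q=np.radians(ang+1); print(ang,proj(b,[T[0]+.062*np.cos(q),T[1]-.002+.062*np.sin(q),zl+.036]))
save(b,"s7.png",(170,50,350,230),3)
E
```

```text
[0.5257 0.0197 0.237 ] 0.2287395050929394
dots px [(array([272. , 123.6]), np.int32(8))]
-120 [226.5 126.2]
0 [272.3 123.9]
120 [246.5 107.5]
```

View pics/s7.png

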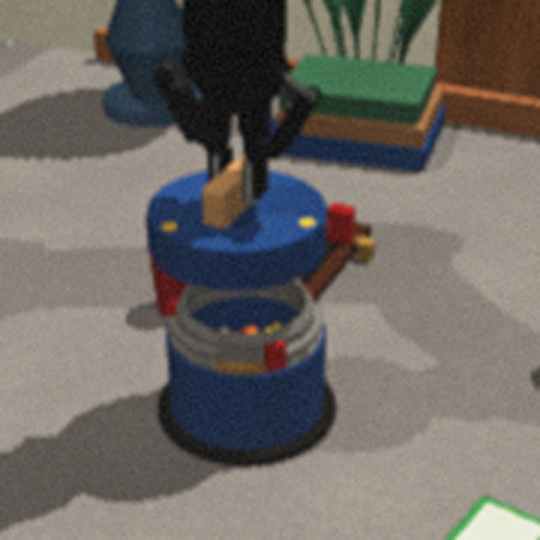

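The lid is level above the tin, and its dot shows at (272,123.6) against a predicted (272.3,123.9). I lower it.

Call:
{"name": "servo_tool", "arguments": {
  "increments": [
    {"x":0.12,"y":0.28,"z":-0.5,"rx":0,"ry":0,"rz":0,"fingers":0.0},
    {"x":0,"y":0,"z":-0.8,"rx":0,"ry":0,"rz":0,"fingers":0.0},
    {"x":0,"y":0,"z":-0.3,"rx":0,"ry":0,"rz":0,"fingers":0.0},
    {"x":0,"y":0,"z":0,"rx":0,"ry":0,"rz":0,"fingers":0.0}
  ]
}}

```text
time_s: 30.13
tcp_pos: [0.5288, 0.0242, 0.1944]
ee_rot: [[0.002, 0.026, 1.0], [0.004, 1.0, -0.026], [-1.0, 0.004, 0.001]]
ft_force: [-0.1, -0.0, -1.8]
finger_gap: 0.224
```

Call:
{"name": "servo_tool", "arguments": {
  "increments": [
    {"x":0,"y":0.13,"z":-0.4,"rx":0,"ry":0,"rz":0.001,"fingers":0.0},
    {"x":0,"y":0,"z":-0.3,"rx":0,"ry":0,"rz":0,"fingers":0.0},
    {"x":0,"y":0,"z":0,"rx":0,"ry":0,"rz":0,"fingers":0.0}
  ]
}}

```text
time_s: 30.38
tcp_pos: [0.5288, 0.0267, 0.1753]
ee_rot: [[0.001, 0.021, 1.0], [0.004, 1.0, -0.021], [-1.0, 0.004, 0.001]]
ft_force: [-0.8, 0.6, -1.7]
finger_gap: 0.22
```

Call:
{"name": "servo_tool", "arguments": {
  "increments": [
    {"x":0,"y":0.02,"z":-0.2,"rx":0,"ry":0,"rz":0,"fingers":0.0},
    {"x":0,"y":0,"z":-0.15,"rx":0,"ry":0,"rz":0,"fingers":0.0}
  ]
}}

```text
time_s: 30.55
tcp_pos: [0.5294, 0.0272, 0.1679]
ee_rot: [[0.002, 0.022, 1.0], [0.005, 1.0, -0.022], [-1.0, 0.005, 0.002]]
ft_force: [-36.7, 3.6, 99.2]
finger_gap: 0.226
```

Call:
{"name": "servo_tool", "arguments": {
  "increments": [
    {"x":0,"y":0,"z":-0.1,"rx":0,"ry":0,"rz":0,"fingers":0.0},
    {"x":0,"y":0,"z":-0.1,"rx":0,"ry":0,"rz":0,"fingers":0.0}
  ]
}}

```text
time_s: 30.72
tcp_pos: [0.5296, 0.0271, 0.1676]
ee_rot: [[0.004, 0.023, 1.0], [0.009, 1.0, -0.023], [-1.0, 0.009, 0.003]]
ft_force: [-27.4, 0.9, 72.2]
finger_gap: 0.218
```

Call:
{"name": "servo_tool", "arguments": {
  "increments": [
    {"x":0,"y":0,"z":0.05,"rx":0,"ry":0,"rz":0,"fingers":0.0},
    {"x":0,"y":0,"z":0,"rx":0,"ry":0,"rz":0,"fingers":0.0}
  ]
}}

```text
time_s: 30.88
tcp_pos: [0.5301, 0.0271, 0.1707]
ee_rot: [[0.006, 0.023, 1.0], [0.011, 1.0, -0.024], [-1.0, 0.011, 0.006]]
ft_force: [0.2, -0.8, -1.8]
finger_gap: 0.229
```

Call:
{"name": "servo_tool", "arguments": {
  "increments": [
    {"x":0,"y":0,"z":-0.12,"rx":0,"ry":0,"rz":0,"fingers":0.0},
    {"x":0,"y":0,"z":-0.05,"rx":0,"ry":0,"rz":0,"fingers":0.0}
  ]
}}

```text
time_s: 31.05
tcp_pos: [0.5308, 0.0273, 0.1678]
ee_rot: [[0.008, 0.024, 1.0], [0.012, 1.0, -0.024], [-1.0, 0.013, 0.008]]
ft_force: [-16.5, 2.2, 50.6]
finger_gap: 0.222
```

Call:
{"name": "servo_tool", "arguments": {
  "increments": [
    {"x":0,"y":0,"z":0,"rx":-0.001,"ry":0.001,"rz":0,"fingers":0.4},
    {"x":0,"y":0,"z":-0.06,"rx":0,"ry":0,"rz":0,"fingers":0.4},
    {"x":0,"y":0,"z":-0.06,"rx":0,"ry":0,"rz":0,"fingers":0.4}
  ]
}}

```text
time_s: 31.3
tcp_pos: [0.5313, 0.0274, 0.1644]
ee_rot: [[0.003, 0.023, 1.0], [0.006, 1.0, -0.023], [-1.0, 0.006, 0.003]]
ft_force: [-0.3, 0.4, -0.7]
finger_gap: 0.403
```

```bash
cat > lid.py <<'E'
from h import *
a=snapshot("top");b=snapshot("scene")
for nm,p in(("top",a),("scene",b)):
    hsv=cv2.cvtColor(p["img"],cv2.COLOR_RGB2HSV)
    n,_,st,ce=cv2.connectedComponentsWithStats(cv2.inRange(hsv,(22,110,100),(36,255,255)))
    c0=proj(p,[.529,.0255,.14])
    for z in(.140,.130,.1265):
        print(nm,z,[((atz(p,c,z)-[.529,.0255,z])[:2].round(4).tolist(),np.degrees(np.arctan2(*(atz(p,c,z)-[.529,.0255,z])[[1,0]])).round(1),int(s[4])) for c,s in zip(ce[1:],st[1:]) if s[4]>3 and np.linalg.norm(c-c0)<45])
    # lid ellipse from blue pixels
s=read_state();print(s["tcp_pos"].round(4),s["ft_force"].round(1),s["joint_pos"][-1])
E
python3 lid.py
```

```text
top 0.14 []
top 0.13 []
top 0.1265 []
scene 0.14 [([0.0641, -0.0018], np.float64(-1.6), 10)]
scene 0.13 [([0.0579, 0.0132], np.float64(12.8), 10)]
scene 0.1265 [([0.0558, 0.0185], np.float64(18.3), 10)]
[0.5311 0.0274 0.1642] [-1.5  0.4  0.1] 0.1597104553873954
```

Call:
{"name": "servo_tool", "arguments": {
  "increments": [
    {"x":-0.08,"y":0,"z":0.12,"rx":0,"ry":0,"rz":0,"fingers":0.4},
    {"x":0,"y":0,"z":0,"rx":0,"ry":0,"rz":0,"fingers":0.0},
    {"x":0,"y":0,"z":0,"rx":0,"ry":0,"rz":0,"fingers":0.0},
    {"x":0,"y":0,"z":0,"rx":0,"ry":0,"rz":0,"fingers":0.0}
  ],
  "newtons": 60
}}

```text
time_s: 31.73
tcp_pos: [0.5288, 0.0272, 0.1671]
ee_rot: [[0.002, 0.024, 1.0], [0.006, 1.0, -0.024], [-1.0, 0.006, 0.002]]
ft_force: [-1.0, 0.5, -1.6]
finger_gap: 0.218
```

Call:
{"name": "servo_tool", "arguments": {
  "increments": [
    {"x":0,"y":0,"z":-0.01,"rx":0,"ry":0,"rz":0.015,"fingers":0.0},
    {"x":0,"y":0,"z":-0.01,"rx":0,"ry":0,"rz":0.015,"fingers":0.0},
    {"x":0,"y":0,"z":-0.01,"rx":0,"ry":0,"rz":0.015,"fingers":0.0}
  ]
}}

```text
time_s: 31.98
tcp_pos: [0.5297, 0.0277, 0.1677]
ee_rot: [[0.003, -0.261, 0.965], [0.008, 0.965, 0.261], [-1.0, 0.007, 0.005]]
ft_force: [-3.7, 1.9, 11.1]
finger_gap: 0.221
```

Call:
{"name": "servo_tool", "arguments": {
  "increments": [
    {"x":0,"y":0,"z":-0.02,"rx":0,"ry":0,"rz":0.015,"fingers":0.0},
    {"x":0,"y":0,"z":-0.02,"rx":0,"ry":0,"rz":0.015,"fingers":0.0}
  ]
}}

```text
time_s: 32.15
tcp_pos: [0.53, 0.0281, 0.1682]
ee_rot: [[0.002, -0.444, 0.896], [0.01, 0.896, 0.444], [-1.0, 0.008, 0.007]]
ft_force: [-6.9, 0.9, 20.4]
finger_gap: 0.223
```

Call:
{"name": "servo_tool", "arguments": {
  "increments": [
    {"x":-0.02,"y":0,"z":-0.02,"rx":0,"ry":0,"rz":0.015,"fingers":0.0},
    {"x":-0.02,"y":0,"z":-0.02,"rx":0,"ry":0,"rz":0.015,"fingers":0.0},
    {"x":0,"y":0,"z":-0.02,"rx":0,"ry":0,"rz":0.01,"fingers":0.0}
  ]
}}

```text
time_s: 32.4
tcp_pos: [0.5288, 0.0282, 0.1684]
ee_rot: [[-0.0, -0.662, 0.749], [0.012, 0.749, 0.662], [-1.0, 0.009, 0.008]]
ft_force: [-0.7, 0.5, 0.9]
finger_gap: 0.219
```

Call:
{"name": "servo_tool", "arguments": {
  "increments": [
    {"x":0,"y":0,"z":-0.05,"rx":0,"ry":0,"rz":0.008,"fingers":0.0},
    {"x":0,"y":0,"z":-0.05,"rx":0,"ry":0,"rz":0.008,"fingers":0.0},
    {"x":0,"y":0,"z":-0.05,"rx":0,"ry":0,"rz":0.004,"fingers":0.0}
  ]
}}

```text
time_s: 32.65
tcp_pos: [0.5286, 0.0279, 0.165]
ee_rot: [[-0.002, -0.757, 0.654], [0.013, 0.654, 0.757], [-1.0, 0.01, 0.008]]
ft_force: [-4.0, 0.9, 6.1]
finger_gap: 0.22
```

Call:
{"name": "servo_tool", "arguments": {
  "increments": [
    {"x":0,"y":0,"z":-0.1,"rx":0,"ry":0,"rz":0.005,"fingers":0.0},
    {"x":0,"y":0,"z":-0.1,"rx":0,"ry":0,"rz":0.002,"fingers":0.0}
  ]
}}

```text
time_s: 32.82
tcp_pos: [0.528, 0.0271, 0.1598]
ee_rot: [[-0.003, -0.786, 0.619], [0.012, 0.619, 0.785], [-1.0, 0.01, 0.007]]
ft_force: [-0.0, -0.3, -2.0]
finger_gap: 0.223
```

Call:
{"name": "servo_tool", "arguments": {
  "increments": [
    {"x":0,"y":0,"z":-0.1,"rx":0,"ry":0,"rz":0,"fingers":0.0},
    {"x":0,"y":0,"z":-0.1,"rx":0,"ry":0,"rz":0,"fingers":0.0}
  ]
}}

```text
time_s: 32.98
tcp_pos: [0.5283, 0.0273, 0.156]
ee_rot: [[-0.003, -0.785, 0.62], [0.013, 0.62, 0.785], [-1.0, 0.01, 0.008]]
ft_force: [-30.4, 0.9, 105.2]
finger_gap: 0.22
```

Call:
{"name": "servo_tool", "arguments": {
  "increments": [
    {"x":0,"y":0,"z":0.01,"rx":-0.001,"ry":0,"rz":0,"fingers":0.0},
    {"x":0,"y":0,"z":0,"rx":0,"ry":0,"rz":0,"fingers":0.0}
  ]
}}

```text
time_s: 33.15
tcp_pos: [0.5286, 0.0274, 0.1571]
ee_rot: [[-0.002, -0.783, 0.622], [0.007, 0.622, 0.783], [-1.0, 0.006, 0.005]]
ft_force: [-0.9, -1.4, -3.4]
finger_gap: 0.221
```

Call:
{"name": "servo_tool", "arguments": {
  "increments": [
    {"x":0,"y":0,"z":0,"rx":0,"ry":0,"rz":-0.012,"fingers":0.0},
    {"x":0,"y":0,"z":-0.01,"rx":0,"ry":0,"rz":-0.015,"fingers":0.0},
    {"x":0,"y":0,"z":-0.01,"rx":0,"ry":0,"rz":-0.015,"fingers":0.0}
  ]
}}

```text
time_s: 33.4
tcp_pos: [0.5291, 0.0275, 0.1564]
ee_rot: [[0.002, -0.587, 0.81], [0.008, 0.81, 0.587], [-1.0, 0.005, 0.006]]
ft_force: [0.1, 0.4, 9.3]
finger_gap: 0.227
```

Call:
{"name": "servo_tool", "arguments": {
  "increments": [
    {"x":0,"y":0,"z":-0.02,"rx":0,"ry":0,"rz":-0.015,"fingers":0.0},
    {"x":0,"y":0,"z":-0.02,"rx":0,"ry":0,"rz":-0.015,"fingers":0.0},
    {"x":0,"y":0,"z":-0.02,"rx":0,"ry":0,"rz":-0.015,"fingers":0.0}
  ]
}}

```text
time_s: 33.65
tcp_pos: [0.5303, 0.0269, 0.1559]
ee_rot: [[0.007, -0.323, 0.947], [0.006, 0.947, 0.323], [-1.0, 0.004, 0.008]]
ft_force: [-3.5, -1.5, 6.8]
finger_gap: 0.222
```

Call:
{"name": "servo_tool", "arguments": {
  "increments": [
    {"x":0,"y":0,"z":-0.02,"rx":0,"ry":0,"rz":-0.015,"fingers":0.0},
    {"x":0,"y":0,"z":-0.02,"rx":0,"ry":0,"rz":-0.015,"fingers":0.0},
    {"x":0,"y":0,"z":-0.02,"rx":0,"ry":0,"rz":-0.015,"fingers":0.0}
  ]
}}

```text
time_s: 33.9
tcp_pos: [0.5308, 0.0264, 0.155]
ee_rot: [[0.01, -0.029, 1.0], [0.004, 1.0, 0.029], [-1.0, 0.003, 0.01]]
ft_force: [-5.8, -1.1, 10.3]
finger_gap: 0.223
```

Call:
{"name": "servo_tool", "arguments": {
  "increments": [
    {"x":-0.03,"y":0,"z":-0.02,"rx":0,"ry":0.001,"rz":-0.015,"fingers":0.0},
    {"x":-0.03,"y":0,"z":-0.02,"rx":0,"ry":0,"rz":-0.015,"fingers":0.0},
    {"x":0,"y":0,"z":-0.02,"rx":0,"ry":0,"rz":-0.015,"fingers":0.0}
  ]
}}

```text
time_s: 34.15
tcp_pos: [0.5304, 0.0269, 0.1541]
ee_rot: [[0.007, 0.266, 0.964], [0.003, 0.964, -0.266], [-1.0, 0.004, 0.006]]
ft_force: [-1.6, 0.4, 8.0]
finger_gap: 0.221
```

Call:
{"name": "servo_tool", "arguments": {
  "increments": [
    {"x":0,"y":0,"z":-0.02,"rx":0,"ry":0,"rz":-0.01,"fingers":0.0},
    {"x":0,"y":0,"z":-0.02,"rx":0,"ry":0,"rz":-0.01,"fingers":0.0},
    {"x":0,"y":0,"z":-0.02,"rx":0,"ry":0,"rz":-0.01,"fingers":0.0}
  ]
}}

```text
time_s: 34.4
tcp_pos: [0.5317, 0.0274, 0.1535]
ee_rot: [[0.01, 0.454, 0.891], [0.001, 0.891, -0.454], [-1.0, 0.006, 0.009]]
ft_force: [-11.5, -1.5, 20.2]
finger_gap: 0.224
```

```bash
python3 -c "
from plant import *
s=read_state();print(s['ft_torque'],s['tcp_pos'],s['joint_pos'])"
```

```text
[-0.31187824  2.65238801  1.47414501] [0.53174854 0.02744094 0.15348152] [-0.58218343  0.58768714  0.58675548  1.96302277 -0.48401057  0.72104015
 -0.17507161]
```

Call:
{"name": "servo_tool", "arguments": {
  "increments": [
    {"x":-0.03,"y":0,"z":-0.01,"rx":0,"ry":0,"rz":-0.008,"fingers":0.0},
    {"x":-0.03,"y":0,"z":-0.01,"rx":0,"ry":0,"rz":-0.008,"fingers":0.0},
    {"x":0,"y":0,"z":0,"rx":0,"ry":0,"rz":0,"fingers":0.0}
  ]
}}

```text
time_s: 34.65
tcp_pos: [0.5303, 0.0271, 0.1536]
ee_rot: [[0.01, 0.544, 0.839], [-0.002, 0.839, -0.544], [-1.0, 0.004, 0.01]]
ft_force: [-2.6, -3.4, 2.8]
finger_gap: 0.228
```

Call:
{"name": "servo_tool", "arguments": {
  "increments": [
    {"x":0,"y":0,"z":0,"rx":0,"ry":0,"rz":0,"fingers":0.5},
    {"x":0,"y":0,"z":0,"rx":0,"ry":0,"rz":0,"fingers":0.5},
    {"x":0,"y":0,"z":0.2,"rx":0,"ry":0,"rz":0,"fingers":0.5},
    {"x":0,"y":0,"z":1,"rx":0,"ry":0,"rz":0,"fingers":0.5},
    {"x":0,"y":0,"z":1,"rx":0,"ry":0,"rz":0,"fingers":0.5}
  ]
}}

```text
time_s: 35.07
tcp_pos: [0.5286, 0.0274, 0.2064]
ee_rot: [[0.005, 0.546, 0.838], [-0.005, 0.838, -0.546], [-1.0, -0.001, 0.006]]
ft_force: [0.0, 0.2, 0.5]
finger_gap: 0.5
```

Call:
{"name": "servo_tool", "arguments": {
  "increments": [
    {"x":0,"y":0.5,"z":1,"rx":0,"ry":0,"rz":0.019,"fingers":0.5},
    {"x":0,"y":1,"z":0.2,"rx":0,"ry":0,"rz":0.019,"fingers":0.5},
    {"x":0,"y":1,"z":0,"rx":0,"ry":0,"rz":0.019,"fingers":0.5},
    {"x":0,"y":1,"z":0,"rx":0,"ry":0,"rz":0.019,"fingers":0.5},
    {"x":0,"y":1,"z":0,"rx":0,"ry":0,"rz":0.019,"fingers":0.5}
  ]
}}

```text
time_s: 35.48
tcp_pos: [0.5306, 0.1387, 0.245]
ee_rot: [[0.016, -0.028, 0.999], [0.002, 1.0, 0.028], [-1.0, 0.001, 0.016]]
ft_force: [-0.7, 0.2, -0.8]
finger_gap: 0.495
```

Call:
{"name": "servo_tool", "arguments": {
  "increments": [
    {"x":0,"y":1,"z":0,"rx":0,"ry":0,"rz":0.019,"fingers":0.5},
    {"x":0,"y":1,"z":0,"rx":0,"ry":0,"rz":0.019,"fingers":0.5},
    {"x":0,"y":1,"z":0,"rx":0,"ry":0,"rz":0.019,"fingers":0.5},
    {"x":0,"y":1,"z":0,"rx":0,"ry":0,"rz":0.019,"fingers":0.5},
    {"x":0,"y":1,"z":0,"rx":0,"ry":0,"rz":0.019,"fingers":0.5}
  ]
}}

```text
time_s: 35.9
tcp_pos: [0.5302, 0.2705, 0.2476]
ee_rot: [[0.014, -0.607, 0.795], [0.014, 0.795, 0.607], [-1.0, 0.003, 0.019]]
ft_force: [-0.3, -0.2, 0.7]
finger_gap: 0.501
```

Call:
{"name": "servo_tool", "arguments": {
  "increments": [
    {"x":-0.3,"y":0.6,"z":0,"rx":0,"ry":0.002,"rz":0.019,"fingers":0.5},
    {"x":-0.3,"y":0.5,"z":0,"rx":-0.002,"ry":0.002,"rz":0.019,"fingers":0.5},
    {"x":-0.3,"y":0.5,"z":0,"rx":0,"ry":0,"rz":0.019,"fingers":0.5},
    {"x":-0.2,"y":0.2,"z":0,"rx":0,"ry":0,"rz":0.019,"fingers":0.5},
    {"x":0,"y":0,"z":-0.5,"rx":0,"ry":0,"rz":0.019,"fingers":0.5}
  ]
}}

```text
time_s: 36.32
tcp_pos: [0.5012, 0.3249, 0.2376]
ee_rot: [[-0.012, -0.957, 0.29], [0.0, 0.29, 0.957], [-1.0, 0.012, -0.003]]
ft_force: [1.0, 0.4, 0.5]
finger_gap: 0.5
```

Call:
{"name": "servo_tool", "arguments": {
  "increments": [
    {"x":0,"y":0,"z":-0.8,"rx":0,"ry":0,"rz":0.019,"fingers":0.5},
    {"x":0,"y":0,"z":-0.8,"rx":0,"ry":0,"rz":0.017,"fingers":0.5},
    {"x":0,"y":0,"z":-0.5,"rx":0,"ry":0,"rz":0.015,"fingers":0.5},
    {"x":0,"y":0,"z":0,"rx":0,"ry":0,"rz":0,"fingers":0.5}
  ]
}}

```text
time_s: 36.65
tcp_pos: [0.5004, 0.3263, 0.1833]
ee_rot: [[-0.012, -0.999, -0.048], [-0.002, -0.048, 0.999], [-1.0, 0.012, -0.001]]
ft_force: [1.0, -1.2, -0.2]
finger_gap: 0.497
```

```bash
python3 lid.py; python3 - <<'E'
from h import *
b=snapshot("scene");save(b,"s8.png",(190,60,330,200),4)
E
```

```text
top 0.14 [([0.0541, -0.0288], np.float64(-28.0), 20), ([-0.0045, 0.0599], np.float64(94.3), 17), ([-0.0517, -0.035], np.float64(-145.9), 16)]
top 0.13 [([0.0556, -0.028], np.float64(-26.7), 20), ([-0.0035, 0.0616], np.float64(93.3), 17), ([-0.0512, -0.0342], np.float64(-146.3), 16)]
top 0.1265 [([0.0561, -0.0277], np.float64(-26.3), 20), ([-0.0032, 0.0622], np.float64(92.9), 17), ([-0.0511, -0.034], np.float64(-146.4), 16)]
scene 0.14 [([-0.0407, -0.0534], np.float64(-127.3), 7), ([0.0634, -0.0473], np.float64(-36.7), 11)]
scene 0.13 [([-0.049, -0.0395], np.float64(-141.1), 7), ([0.0572, -0.0332], np.float64(-30.1), 11)]
scene 0.1265 [([-0.0519, -0.0346], np.float64(-146.3), 7), ([0.0551, -0.0283], np.float64(-27.2), 11)]
[0.5013 0.3266 0.1854] [ 0.3  0.1 -0.5] 1.0046085615711733
```

View pics/s8.png

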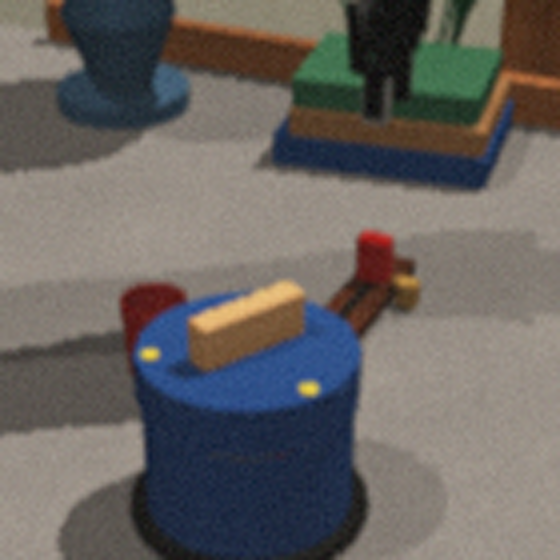

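The lid is home. Both views agree on the plate at z=0.1265 (lid origin 0.0905) with the lugs at -26.6°, against a target of -27°. Now I re-centre the slider at y≈0.330.

Call:
{"name": "servo_tool", "arguments": {
  "increments": [
    {"x":-0.15,"y":0.1,"z":-1,"rx":0,"ry":-0.001,"rz":-0.008,"fingers":0.5},
    {"x":0,"y":0,"z":-1,"rx":0,"ry":0,"rz":0,"fingers":0.5},
    {"x":0,"y":0,"z":-1,"rx":0,"ry":0,"rz":0,"fingers":0.5},
    {"x":0,"y":0,"z":-0.5,"rx":0,"ry":0,"rz":0,"fingers":0.5},
    {"x":0,"y":0,"z":0,"rx":0,"ry":0,"rz":0,"fingers":0.5}
  ]
}}

```text
time_s: 37.22
tcp_pos: [0.5013, 0.3315, 0.1029]
ee_rot: [[0.008, -0.999, 0.032], [0.007, 0.032, 0.999], [-1.0, -0.008, 0.007]]
ft_force: [-0.2, -0.9, 0.3]
finger_gap: 0.502
```

Call:
{"name": "servo_tool", "arguments": {
  "increments": [
    {"x":-0.15,"y":-0.08,"z":-1,"rx":-0.001,"ry":0.001,"rz":0.005,"fingers":0.5},
    {"x":0,"y":0,"z":-0.7,"rx":0,"ry":0,"rz":0,"fingers":0.5},
    {"x":0,"y":0,"z":0,"rx":0,"ry":0,"rz":0,"fingers":0.5}
  ]
}}

```text
time_s: 37.47
tcp_pos: [0.4998, 0.331, 0.0637]
ee_rot: [[0.006, -1.0, 0.006], [0.004, 0.006, 1.0], [-1.0, -0.006, 0.004]]
ft_force: [0.1, -0.7, 0.3]
finger_gap: 0.498
```

Call:
{"name": "servo_tool", "arguments": {
  "increments": [
    {"x":-0.1,"y":-0.05,"z":-0.25,"rx":0,"ry":0,"rz":0,"fingers":0.4},
    {"x":0,"y":0,"z":0,"rx":0,"ry":0,"rz":0,"fingers":0.0},
    {"x":0,"y":0,"z":0,"rx":0,"ry":0,"rz":0,"fingers":0.0},
    {"x":0,"y":0,"z":0,"rx":0,"ry":0,"rz":0,"fingers":0.0}
  ],
  "newtons": 25
}}

```text
time_s: 37.8
tcp_pos: [0.4984, 0.3304, 0.0608]
ee_rot: [[0.009, -1.0, 0.01], [0.005, 0.01, 1.0], [-1.0, -0.009, 0.005]]
ft_force: [6.0, 0.8, -32.2]
finger_gap: 0.229
```

Centred at y=0.3304. I open, retreat and check.

Call:
{"name": "servo_tool", "arguments": {
  "increments": [
    {"x":0,"y":0,"z":0,"rx":0,"ry":0,"rz":0,"fingers":0.5},
    {"x":0,"y":0,"z":0,"rx":0,"ry":0,"rz":0,"fingers":0.5},
    {"x":0,"y":0,"z":0.5,"rx":0,"ry":0,"rz":0,"fingers":0.5},
    {"x":0,"y":0,"z":1,"rx":0,"ry":0,"rz":0,"fingers":0.5},
    {"x":0,"y":0,"z":1,"rx":0,"ry":0,"rz":0,"fingers":0.5}
  ]
}}

```text
time_s: 38.22
tcp_pos: [0.4976, 0.3297, 0.1256]
ee_rot: [[0.007, -1.0, 0.011], [0.003, 0.011, 1.0], [-1.0, -0.007, 0.003]]
ft_force: [-0.6, 0.2, 0.4]
finger_gap: 0.503
```

Call:
{"name": "servo_tool", "arguments": {
  "increments": [
    {"x":0,"y":0,"z":1,"rx":0,"ry":0,"rz":0,"fingers":0.5},
    {"x":0,"y":0,"z":1,"rx":0,"ry":0,"rz":0,"fingers":0.5},
    {"x":-0.7,"y":1,"z":1,"rx":0,"ry":0,"rz":0,"fingers":0.5},
    {"x":-0.7,"y":1,"z":0,"rx":0,"ry":0,"rz":0,"fingers":0.5},
    {"x":-0.7,"y":1,"z":0,"rx":0,"ry":0,"rz":0,"fingers":0.5}
  ]
}}

```text
time_s: 38.63
tcp_pos: [0.4504, 0.4013, 0.2184]
ee_rot: [[0.019, -1.0, 0.024], [0.01, 0.025, 1.0], [-1.0, -0.018, 0.011]]
ft_force: [0.1, 0.7, -0.0]
finger_gap: 0.5
```

Call:
{"name": "servo_tool", "arguments": {
  "increments": [
    {"x":-0.7,"y":1,"z":0,"rx":0,"ry":0,"rz":0,"fingers":0.5},
    {"x":-0.7,"y":1,"z":0,"rx":0,"ry":0,"rz":0,"fingers":0.5},
    {"x":-0.7,"y":1,"z":0,"rx":0,"ry":0,"rz":0,"fingers":0.5},
    {"x":-0.7,"y":1,"z":0,"rx":0,"ry":0,"rz":0,"fingers":0.5},
    {"x":-0.7,"y":1,"z":0,"rx":0,"ry":0,"rz":0,"fingers":0.5}
  ]
}}

```text
time_s: 39.05
tcp_pos: [0.3595, 0.532, 0.23]
ee_rot: [[0.025, -0.999, 0.028], [0.02, 0.028, 0.999], [-0.999, -0.025, 0.02]]
ft_force: [1.2, 0.4, 0.2]
finger_gap: 0.497
```

Call:
{"name": "servo_tool", "arguments": {
  "increments": [
    {"x":-0.7,"y":1,"z":0,"rx":0,"ry":0,"rz":0,"fingers":0.5},
    {"x":-0.7,"y":1,"z":0,"rx":0,"ry":0,"rz":0,"fingers":0.5},
    {"x":0,"y":0,"z":0,"rx":0,"ry":0,"rz":0,"fingers":0.5},
    {"x":0,"y":0,"z":0,"rx":0,"ry":0,"rz":0,"fingers":0.5}
  ]
}}

```text
time_s: 39.38
tcp_pos: [0.3164, 0.59, 0.2369]
ee_rot: [[0.025, -0.999, 0.021], [0.027, 0.022, 0.999], [-0.999, -0.025, 0.028]]
ft_force: [0.7, -0.8, 0.0]
finger_gap: 0.5
```

```bash
python3 lid.py; python3 - <<'E'
from h import *
ims=[snapshot("top") for _ in range(3)]
a=ims[0]; im=np.mean([i["img"].astype(float) for i in ims],0)
print("slider R", im[214:220,88:110].mean(0)[:,0].astype(int))
print("ptr", im[204:209,95:113].mean(0)[:,0].astype(int))
save(a,"t9.png",s=1.5)
E
```

```text
top 0.14 [([0.0541, -0.0288], np.float64(-28.0), 20), ([-0.0045, 0.0599], np.float64(94.3), 17), ([-0.0517, -0.0347], np.float64(-146.1), 17)]
top 0.13 [([0.0556, -0.028], np.float64(-26.7), 20), ([-0.0035, 0.0616], np.float64(93.3), 17), ([-0.0512, -0.0339], np.float64(-146.5), 17)]
top 0.1265 [([0.0561, -0.0277], np.float64(-26.3), 20), ([-0.0032, 0.0622], np.float64(92.9), 17), ([-0.051, -0.0336], np.float64(-146.6), 17)]
scene 0.14 [([-0.0407, -0.0526], np.float64(-127.7), 8), ([0.0634, -0.0473], np.float64(-36.7), 11)]
scene 0.13 [([-0.0491, -0.0387], np.float64(-141.8), 8), ([0.0572, -0.0332], np.float64(-30.1), 11)]
scene 0.1265 [([-0.052, -0.0338], np.float64(-147.0), 8), ([0.0551, -0.0283], np.float64(-27.2), 11)]
[0.3168 0.5896 0.2367] [-0.4 -0.5  0.4] 0.4332061680845795
slider R [102  85  83  80  95 161 223 217 217 217 218 204 136  73  79  80  78  69
  46  55  64  72]
ptr [146 143 141 146 196 224 221 221 223 205  61  73  88 115 110 117 160 157]
```

View pics/t9.png

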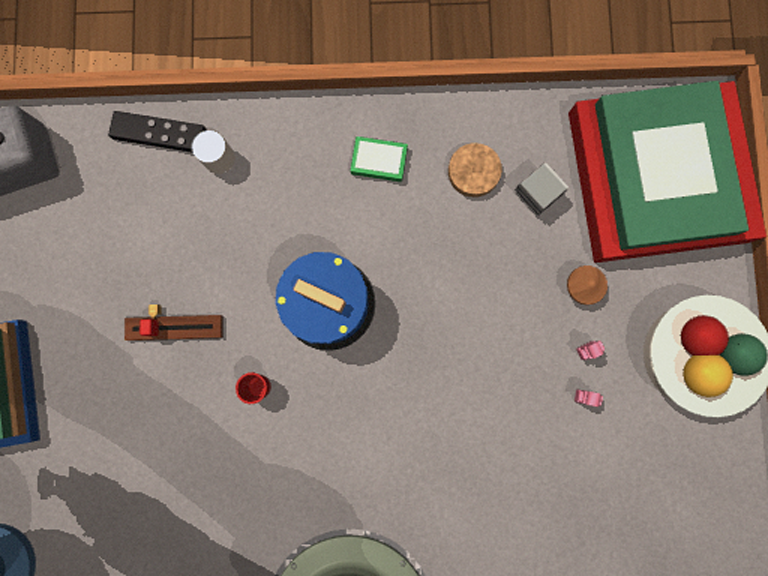

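```bash
python3 -c "
from plant import *
print(finish_job())"
```

```text
the job is handed in; nothing more can be done
None
```

The game is packed away and the job is handed in at about 40 s of the 210 s allowed. No verdict was reported.

- **Figures:** all five (yellow, green, orange, white, black) went into the tin. A picture just before closing showed all five inside.
- **Lid:** I rested it on the lands, turned it back until it dropped into the gaps, then screwed it clockwise to its stop. In the last check the lid origin is about 90.5 mm up, its lugs are at −26.6° against a home of about −27°, and it is centred to about 1 mm.
- **Slider:** the first placing was about 4 mm past the pointer, so I re-centred it. It last measured y ≈ 0.3305 against the pointer's 0.330, within about 1 mm.
- **Other things on the tray:** none of the bystanders moved visibly between the first and last top pictures. The gripper is well clear of everything.

While I pressed the lid down, the wrist force peaked at about 99 N and then 105 N in the readings, close to the 120 N limit. These are readings at the end of each call, so a short peak between them could have been higher. The silhouette fit of the slider was poor, so I used the edge measurement in the top view instead.

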